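# Charge the polishing drum with ceramic balls

### The arm

A 6-joint arm with a two-finger parallel gripper is mounted at the origin on the work surface. World frame = base frame: x ahead of the robot, y to its left, z up, the work surface at z = 0. Lengths are in mm, angles in degrees, forces in N, time in s.
With the tool pointing down it reaches from about 300 to 850 mm from the base axis. Payload 4.2 kg.
Tool frame: the origin (TCP) lies at the very end of the fingers, on their centre line; the grasp point (between the pads) lies 19 mm behind it; z points along the fingers, y is the line along which they close (so a half turn about z gives the same grasp; the last joint's range is limited). The gripper opens to 91 mm and grips with 3 to 60 N. Pads are 32 mm wide; open, the fingers measure 118 mm over their backs; the gripper's body (76 mm by 178 mm) begins 60 mm behind the grasp point.
Start: joints at [63.713, 18.312, 89.639, -0, 72.044, -1.146], TCP at [244.295, 520.541, 213.976] pointing down, gripper open.
Joint ranges: [-177.97, 177.97], [-48.28, 115.42], [12.27, 149.76], [-77.06, 257.06], [2.81, 150.46], [-146.56, 146.56]. Speed limits (degrees/s): [147.25, 147.25, 180, 180, 180, 180].

### API

Orientations are given as [roll, pitch, yaw] about the fixed x, y, z axes, in that order (R = Rz(yaw) Ry(pitch) Rx(roll)).
In Python, from workcell import env, grab_frame gives the robot as it stands. The module is installed in compiled form; this text tells all that it offers.
- The arm moves only by the tool move_arm, never from a script. Its argument "plan" is a list of rows, each an object of numbers: "tx", "ty", "tz": the shift along the tool's x, y, z in cm; "wx", "wy", "wz": the turn, a rotation vector about the tool's x, y, z in rad. In form: [{"tx": .., "ty": .., "tz": .., "wx": .., "wy": .., "wz": ..}, ...]. A call has 1 to 12 rows; each row shifts and turns the commanded pose from where the row before left it, along the tool's axes as they then stand; what a row does not reach is not made up. A row lasts 1/12 s, in which the tool goes at most 41.7 mm and 7.16 degrees, less where a joint would pass 70% of its speed; a pose out of reach is approached as far as the arm can. A call is refused whole if a number of a shift passes 4.17 or a number of a turn 0.125, either way. A call with a gripper value outside its range is refused whole. "gripper" is the finger opening in cm, from 0 to 9.12, set as the call begins (left out, the last holds). The fingers move at their own pace and stop on an object; "force" is the grip in N (left out, the last holds). Time passes only in rows, so rows that do not move let the fingers close. It gives the time, the measured TCP pose, the force, the opening and the grip force at its end, in the units of the state.
- env.state(): the state, without advancing time (a new reading comes with each control period).
- grab_frame(name): name is "side" or "top"; returns a dict with "color" (400x640x3 uint8, red, green, blue), "vfov" (degrees; the focal length in pixels is half the picture's height over the tangent of half this angle, whatever the lens; pixels are square), "cx", "cy" (the principal point, pixels), "view" (4x4, takes a point from world to camera coordinates). Camera axes: x right, y up, looking along -z (the intrinsics and any distortion apply to the point x, -y, -z); pixel columns grow to the right and rows downward; lengths in mm; the calibration is good to about 2 mm. A picture is of the moment at which its call begins. There is no depth.
- env.job_done(): hands the job in; it is judged then, once.
The state is a dict: "time_s": time; "qpos": joint angles; "qvel": joint speeds; "effort": joint torques, N m; "ee_pos": TCP position; "ee_rot": TCP orientation; "force": force on the tool from outside, world axes, zero at the start; "torque": the same for the moment, N m; "gripper_width": finger opening in mm; "gripper_force": force on a finger pad.
Only numpy, scipy, OpenCV 4.12 (cv2) and the standard library are available. Lean on these libraries where they do the work, as an engineer would, in place of code of your own. Each camera call takes 0.05 s, during which the arm holds its last target. There are 200 camera calls.

### The job

Charge the round polishing drum with all six ceramic balls from the tall tin. The tin is boxed in too closely to be tipped with the hold you can get on it there, so lift it out of the wooden carrier, stand it upright on the wooden board and let go, then take it again in a hold fit for tipping and pour the balls into the drum without dropping any on the bench. Finish with the empty tin standing upright on the wooden board, and do not shove or knock over anything else on the bench.

Things in the scene. Friction and masses are not known exactly. Their poses are not given: they have to be found in the camera images.
- tin: the tall narrow plain steel tin, open on top, straight round wall: 64 mm outer diameter, 56 mm inner, 105 mm high, floor 5 mm thick, 0.14 kg; it holds the six balls and starts upright in one of the two cells of the wooden carrier. Origin: centre of its underside; z runs up its axis to the mouth
- tin_rim (a point): centre of the tin's mouth, 105 mm above its origin
- ball0_center (a point): centre of one of the six alike white slippery ceramic polishing balls, 22 mm diameter, 21 g each, in two layers of three in the tin at the start
- ball1_center (a point): centre of one of the six alike white slippery ceramic polishing balls, 22 mm diameter, 21 g each, in two layers of three in the tin at the start
- ball2_center (a point): centre of one of the six alike white slippery ceramic polishing balls, 22 mm diameter, 21 g each, in two layers of three in the tin at the start
- ball3_center (a point): centre of one of the six alike white slippery ceramic polishing balls, 22 mm diameter, 21 g each, in two layers of three in the tin at the start
- ball4_center (a point): centre of one of the six alike white slippery ceramic polishing balls, 22 mm diameter, 21 g each, in two layers of three in the tin at the start
- ball5_center (a point): centre of one of the six alike white slippery ceramic polishing balls, 22 mm diameter, 21 g each, in two layers of three in the tin at the start
- carrier: wooden carrier fixed to the bench, 90 mm (x) by 212 mm (y): two open cells in a row along its y axis, each 72 by 71 mm inside, centres at y = -48 and +48 mm, floor 8 mm up; its long side walls are 70 mm high, the two end boards (inner faces at y = +-94 mm) 175 mm high. The tin stands in one cell, the oil bottle in the other, and which is which varies. Origin: centre of its underside
- board: flat wooden board, 140 x 140 x 12 mm, fixed to the bench. Origin: centre of its underside, so its top lies 12 mm above
- drum: polishing drum: the only large round open tub, standing on a low round green foot (148 mm diameter, 22 mm high) and fixed; the grey tub is 132 mm outer and 122 mm inner diameter at the rim (114 mm inner at the floor), rim 100 mm and inner floor 30 mm above the bench. It changes places with the square bin. Origin: centre of the foot's underside, z up
- drum_rim (a point): centre of the drum's mouth, at rim height, 100 mm above its origin
- bin: square sheet-metal swarf bin, 120 x 120 x 85 mm, 4 mm walls, open on top, fixed; no balls belong in it. Origin: centre of its underside
- oil_bottle: bystander: closed oil bottle with black cap, 60 mm diameter, 185 mm high, standing in the carrier's other cell. Origin: centre of its underside
- can: bystander: closed steel can, 52 mm diameter, 135 mm high, standing between the board and the right-hand side. Origin: centre of its underside
- paste_jar: bystander: jar with black cap, 62 mm diameter, 85 mm high. Origin: centre of its underside
- wood_block: bystander: dark wooden block, 60 x 95 x 45 mm. Origin: centre of its underside
- brush: bystander: hand brush lying flat, 200 mm long. Origin: its underside, x along its length
- wrench: bystander: steel wrench lying flat, 190 mm long. Origin: its underside, x along its length
- wide_tin: bystander: wide low empty steel pot, 90 mm diameter, 65 mm high. Origin: centre of its underside
There are look-alikes about, which are no part of the job. There is more than one size of the board; the job needs the smaller.

How it is judged:
By the outcome, as a careful person would: the job done as asked, in the order asked, and still so for the second after the job is handed in, with the robot touching nothing.
It also fails if it takes over 69 s, if anything falls off the work surface, if the arm or the gripper's body presses on something with over 40 N, if the wrist force passes 120 N, or if a joint passes its speed limit or range.

## Working session

There is one attempt and no reset: what is moved stays moved. The work goes in short steps, Python scripts to look and compute and a tool call to move; the robot and the scene stay as the last step left them, time stands still between calls to the robot, and variables do not carry over. Pictures are saved under pics/ and viewed, at most 12 in all, crops included, and the job is handed in when it is done.

Besides the shell and the picture viewer there is one more tool, called by a JSON object that holds its "op" and its "data". move_arm: Moves the arm, as the interface text tells. Its arguments: {"type":"object","properties":{"plan":{"type":"array","items":{"type":"object","properties":{"tx":{"type":"number"},"ty":{"type":"number"},"tz":{"type":"number"},"wx":{"type":"number"},"wy":{"type":"number"},"wz":{"type":"number"}}}},"gripper":{"type":"number"},"force":{"type":"number"}},"required":["plan"]}

```bash
mkdir -p pics; cat > h.py <<'E'
import numpy as np, cv2
from workcell import env, grab_frame
def ray(f,u,v):
    fl=200/np.tan(np.radians(f["vfov"])/2)
    d=np.array([(u-f["cx"])/fl,-(v-f["cy"])/fl,-1.])
    V=np.array(f["view"]);R=V[:3,:3];t=V[:3,3]
    return -R.T@t, R.T@d
def onz(f,u,v,z):
    c,d=ray(f,u,v);return (c+d*(z-c[2])/d[2]).round(1)
def proj(f,p):
    fl=200/np.tan(np.radians(f["vfov"])/2)
    V=np.array(f["view"]);q=V[:3,:3]@np.array(p,float)+V[:3,3]
    return np.array([f["cx"]+fl*q[0]/-q[2], f["cy"]-fl*q[1]/-q[2]]).round(1)
def shot(n,fn):
    f=grab_frame(n);cv2.imwrite("pics/"+fn,f["color"][:,:,::-1]);return f
E
python3 - <<'E'
from h import *
for n in("top","side"):
    f=shot(n,n+"0.png");print({k:f[k] for k in f if k!="color"})
print(env.state())
E
```

```text
{'vfov': 42.78659899758863, 'cx': 320.0316036981138, 'cy': 202.27952785648742, 'view': array([[-2.66533242e-02, -9.99618628e-01,  7.22485870e-03,
         1.49042359e+01],
       [ 9.91843493e-01, -2.55434562e-02,  1.24876008e-01,
        -5.22997222e+02],
       [-1.24643835e-01,  1.04942898e-02,  9.92146050e-01,
        -1.55832647e+03],
       [ 0.00000000e+00,  0.00000000e+00,  0.00000000e+00,
         1.00000000e+00]])}
{'vfov': 47.65264127720391, 'cx': 319.9342032204395, 'cy': 196.70232977934614, 'view': array([[ 7.85850595e-01, -6.18408278e-01, -3.16925618e-03,
        -3.76724672e+02],
       [ 4.00501846e-01,  5.05024830e-01,  7.64557514e-01,
        -2.79125638e+02],
       [-4.71208143e-01, -6.02097270e-01,  6.44547720e-01,
        -1.02708745e+03],
       [ 0.00000000e+00,  0.00000000e+00,  0.00000000e+00,
         1.00000000e+00]])}
{'time_s': 0.1, 'qpos': array([ 6.37136865e+01,  1.83476619e+01,  8.97000780e+01,  7.19339914e-04,
        7.20426500e+01, -1.14711580e+00]), 'qvel': array([-0.03920861, -0.06774273, -0.1787655 ,  0.06419992, -0.17943081,
        0.01700482]), 'effort': array([ 1.04427883e-03, -4.13332772e+01, -2.32509166e+01,  7.27075827e-02,
        4.21942072e-02, -6.24588074e-05]), 'ee_pos': array([244.077904  , 520.12805074, 213.20302853]), 'ee_rot': array([-1.79909642e+02, -2.49338161e-03,  1.54860578e+02]), 'force': array([0.2848584 , 0.07166102, 0.30772133]), 'torque': array([-0.04085606,  0.04343509,  0.06866309]), 'gripper_force': 0.0, 'gripper_width': 91.39920764433121}
```

View pics/top0.png

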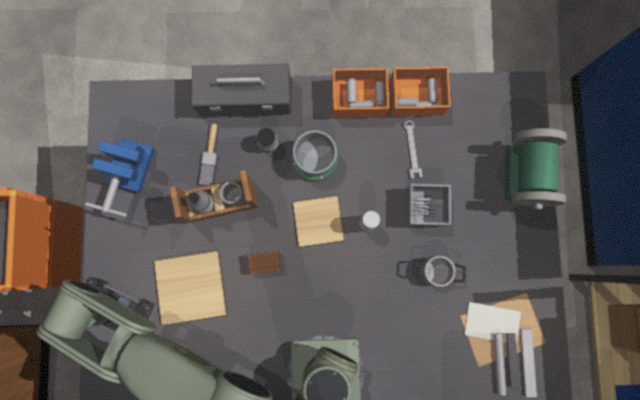

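View pics/side0.png

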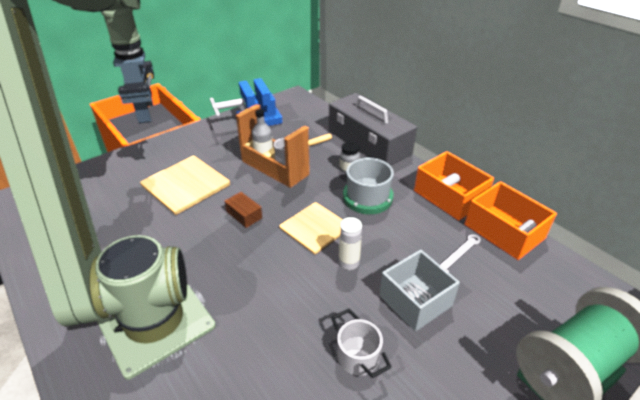

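The top view shows the carrier at about (213,197), with the tin in its right cell near (230,193) and the bottle in the left cell near (200,203). The drum is at (315,153), the small board at (318,221) and the can at (371,219). The side view agrees.

```bash
python3 - <<'E'
from h import *
f=shot("top","t1.png");g=shot("side","s1.png")
c=f["color"][120:270,160:400,::-1];cv2.imwrite("pics/c1.png",cv2.resize(c,None,fx=3.3,fy=3.3,interpolation=cv2.INTER_CUBIC))
c=g["color"][90:270,220:420,::-1];cv2.imwrite("pics/c2.png",cv2.resize(c,None,fx=3.3,fy=3.3,interpolation=cv2.INTER_CUBIC))
E
```

```text
(no output)
```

View pics/c1.png

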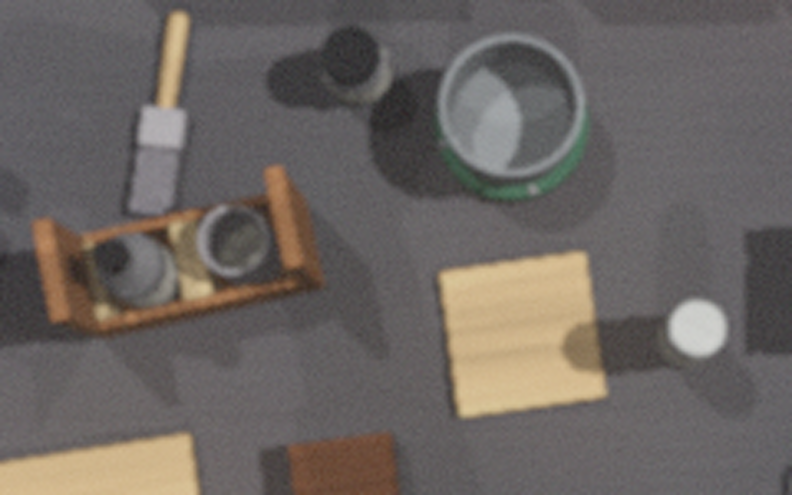

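View pics/c2.png

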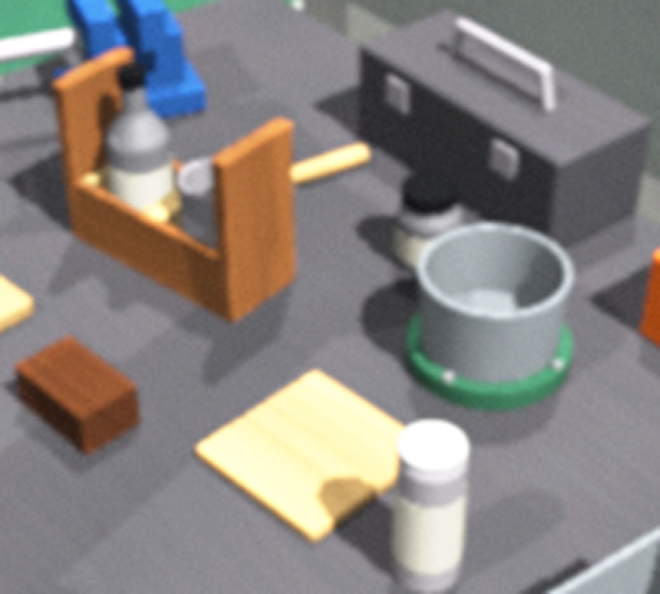

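The crop has the tin rim centre at crop (235,240), the drum rim centre at (511,107), and the board corners at (440,272), (585,252), (605,395) and (460,416). The can's cap is at (697,328).

```bash
python3 - <<'E'
from h import *
f=grab_frame("top");g=grab_frame("side")
T=lambda x,y,z:onz(f,160+x/3.3,120+y/3.3,z)
S=lambda x,y,z:onz(g,220+x/3.3,90+y/3.3,z)
print("tin",T(235,240,113))
B=[T(*p,12) for p in[(440,272),(585,252),(605,395),(460,416)]];print("board",np.mean(B,0),B,[np.linalg.norm(B[i]-B[i-1]).round() for i in range(4)])
BS=[S(*p,12) for p in[(197,449),(316,370),(318,538)]];print("board side",BS,(BS[1]+BS[2])/2)
print("drum",T(511,107,100),T(437,107,100),T(586,107,100),T(511,33,100),T(511,181,100)," side",S(495,272,100),"L",S(418,270,100),S(573,270,100))
print("can",T(697,328,135),S(433,448,135)); print("jar",T(351,56,85),S(431,195,85))
# carrier: end board tops z=175, wall tops z=70
print("end L",T(36,222,175),T(52,220,175),T(70,322,175),T(55,322,175))
print("end R",T(266,170,175),T(283,166,175),T(322,285,175),T(303,290,175))
print("walls",T(265,200,70),T(75,240,70),T(300,290,70),T(95,330,70))
print("bottle",T(112,257,185)); print("block",T(345,440,45))
# ellipse fit of drum rim in side by green foot
hsv=cv2.cvtColor(g["color"],cv2.COLOR_RGB2HSV);m=cv2.inRange(hsv,(60,120,40),(90,255,255));m[:150]=0;m[220:]=0;m[:,:330]=0;m[:,410:]=0
ys,xs=np.nonzero(m);print(xs.min(),xs.max(),ys.min(),ys.max(),onz(g,(xs.min()+xs.max())/2,190,22))
E
```

```text
tin [548.4 264.2 113. ]
board [466.6     7.875  12.   ] [array([527.5,  85.2,  12. ]), array([543.3, -54. ,  12. ]), array([405.9, -68.8,  12. ]), array([389.7,  69.1,  12. ])] [np.float64(139.0), np.float64(140.0), np.float64(138.0), np.float64(139.0)]
board side [array([390.4,  65.4,  12. ]), array([529.5,  83.3,  12. ]), array([407.9, -76. ,  12. ])] [468.7    3.65  12.  ]
drum [666.9  13.5 100. ] [668.6  81.2 100. ] [665.2 -55.1 100. ] [736.4  11.7 100. ] [598.2  15.3 100. ]  side [666.9   8.5 100. ] L [617.   51.8 100. ] [721.3 -31.  100. ]
can [ 456.4 -145.   135. ] [ 456.4 -148.9  135. ]
jar [722.2 160.6  85. ] [716.1 147.2  85. ]
end L [559.2 425.  175. ] [560.6 411.2 175. ] [472.  395.1 175. ] [472.3 407.9 175. ]
end R [599.6 227.  175. ] [602.8 212.2 175. ] [498.2 179.7 175. ] [494.3 196.  175. ]
walls [591.5 243.4  70. ] [558.6 418.7  70. ] [506.8 211.8  70. ] [474.8 399.8  70. ]
bottle [525.7 357.2 185. ]
block [369.1 174.8  45. ]
344 391 189 212 [676.7  22.2  22. ]
```

{"op": "move_arm", "data": {"plan": [{"wz": 0.079,"tz": -0.2},{"wz": 0.079,"tz": -0.2},{"wz": 0.079,"tz": -0.2},{"wz": 0.079,"tz": -0.2},{"wz": 0.079,"tz": -0.2},{"wz": 0.079,"tz": -0.2},{"wz": 0.079,"tz": -0.2},{"wz": 0.079,"tz": -0.2},{"wz": 0.079,"tz": -0.2},{"wz": 0.079,"tz": -0.2},{"wz": 0.079,"tz": -0.2},{"wz": 0.079,"tz": -0.2}], "gripper": 9.12}}

```text
schema error: expected keys tx, ty, tz, wx, wy, wz
```

{"op": "move_arm", "data": {"plan": [{"tx": -2.55,"ty": 2.1},{"tx": -2.55,"ty": 2.1},{"tx": -2.55,"ty": 2.1},{"tx": -2.55,"ty": 2.1},{"tx": -2.55,"ty": 2.1},{"tx": -2.55,"ty": 2.1},{"tx": -2.55,"ty": 2.1},{"tx": -2.55,"ty": 2.1},{"tx": -2.55,"ty": 2.1},{"tx": -2.55,"ty": 2.1},{"tx": -2.55,"ty": 2.1},{}]}}

```text
schema error: expected keys tx, ty, tz, wx, wy, wz
```

```bash
cat >> h.py <<'E'
from scipy.spatial.transform import Rotation as Ro
import json
def log():
    s=env.state();open("log.txt","a").write(json.dumps([list(s["qpos"]),list(s["ee_pos"]),list(s["ee_rot"])])+"\n");return s
def need(p,rpy):
    s=log();R=Ro.from_euler("xyz",s["ee_rot"],degrees=True);T=Ro.from_euler("xyz",rpy,degrees=True)
    print("t",round(s["time_s"],2),"q",s["qpos"].round(1),"p",s["ee_pos"].round(1),"rot",s["ee_rot"].round(1),"F",s["force"].round(1),"w",round(s["gripper_width"],1))
    print("shift cm (now axes)",(R.inv().apply(np.array(p)-s["ee_pos"])/10).round(2),"(target axes)",(T.inv().apply(np.array(p)-s["ee_pos"])/10).round(2),"rotvec",(R.inv()*T).as_rotvec().round(3))
E
python3 -c "
from h import *
need([547,265,100],[180,0,100.5])"
```

```text
t 0.3 q [63.7 18.3 89.7 -0.  72.  -1.1] p [244.3 520.4 213.7] rot [-180.    -0.   154.9] F [ 0.2 -0.7 -0.6] w 91.2
shift cm (now axes) [-38.26 -10.25  11.37] (target axes) [-30.63  25.11  11.37] rotvec [-0.     0.     0.949]
```

All six keys are required in each row.

{"op": "move_arm", "data": {"plan": [{"tx": 0,"ty": 0,"tz": -0.2,"wx": 0,"wy": 0,"wz": 0.095},{"tx": 0,"ty": 0,"tz": -0.2,"wx": 0,"wy": 0,"wz": 0.095},{"tx": 0,"ty": 0,"tz": -0.2,"wx": 0,"wy": 0,"wz": 0.095},{"tx": 0,"ty": 0,"tz": -0.2,"wx": 0,"wy": 0,"wz": 0.095},{"tx": 0,"ty": 0,"tz": -0.2,"wx": 0,"wy": 0,"wz": 0.095},{"tx": 0,"ty": 0,"tz": -0.2,"wx": 0,"wy": 0,"wz": 0.095},{"tx": 0,"ty": 0,"tz": -0.2,"wx": 0,"wy": 0,"wz": 0.095},{"tx": 0,"ty": 0,"tz": -0.2,"wx": 0,"wy": 0,"wz": 0.095},{"tx": 0,"ty": 0,"tz": -0.2,"wx": 0,"wy": 0,"wz": 0.095},{"tx": 0,"ty": 0,"tz": -0.2,"wx": 0,"wy": 0,"wz": 0.095}], "gripper": 9.12}}

```text
time_s: 1.13
ee_pos: [244.2, 520.5, 233.9]
ee_rot: [-180.0, 0.0, 100.2]
force: [-0.7, -0.1, 0.3]
gripper_width: 91.3
gripper_force: 0.0
```

{"op": "move_arm", "data": {"plan": [{"tx": -2.8,"ty": 2.3,"tz": 0,"wx": 0,"wy": 0,"wz": 0},{"tx": -2.8,"ty": 2.3,"tz": 0,"wx": 0,"wy": 0,"wz": 0},{"tx": -2.8,"ty": 2.3,"tz": 0,"wx": 0,"wy": 0,"wz": 0},{"tx": -2.8,"ty": 2.3,"tz": 0,"wx": 0,"wy": 0,"wz": 0},{"tx": -2.8,"ty": 2.3,"tz": 0,"wx": 0,"wy": 0,"wz": 0},{"tx": -2.8,"ty": 2.3,"tz": 0,"wx": 0,"wy": 0,"wz": 0},{"tx": -2.8,"ty": 2.3,"tz": 0,"wx": 0,"wy": 0,"wz": 0},{"tx": -2.8,"ty": 2.3,"tz": 0,"wx": 0,"wy": 0,"wz": 0},{"tx": -2.8,"ty": 2.3,"tz": 0,"wx": 0,"wy": 0,"wz": 0},{"tx": -2.8,"ty": 2.3,"tz": 0,"wx": 0,"wy": 0,"wz": 0},{"tx": -2.6,"ty": 2.1,"tz": 0,"wx": 0,"wy": 0,"wz": 0},{"tx": 0,"ty": 0,"tz": 0,"wx": 0,"wy": 0,"wz": 0}]}}

```text
time_s: 2.13
ee_pos: [550.8, 260.9, 233.4]
ee_rot: [179.9, 0.1, 100.1]
force: [0.3, -0.2, -0.4]
gripper_width: 91.3
gripper_force: 0.0
```

```bash
python3 -c "
from h import *
need([547,265,80],[180,0,100.5])
f=shot('top','t2.png');g=shot('side','s2.png')
a=f['color'][130:260,180:310];b=g['color'][90:220,220:350]
cv2.imwrite('pics/c3.png',cv2.resize(np.hstack([a,b])[:,:,::-1],None,fx=3,fy=3,interpolation=cv2.INTER_CUBIC))"
```

```text
t 2.13 q [24.4 20.8 83.1 -0.2 76.  14.3] p [550.8 260.9 233.4] rot [1.799e+02 1.000e-01 1.001e+02] F [ 0.3 -0.2 -0.4] w 91.3
shift cm (now axes) [ 0.51 -0.33 15.34] (target axes) [ 0.47 -0.3  15.34] rotvec [ 0.002  0.003 -0.006]
```

View pics/c3.png

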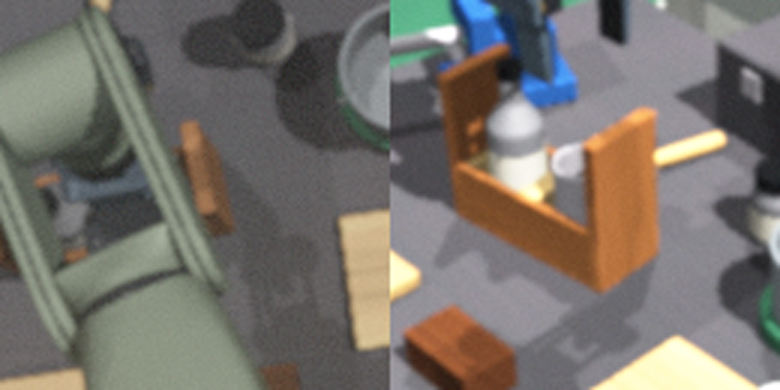

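The arm hides the carrier in the top view (left). The side view (right) shows the fingers above the carrier, straddling the tin and clear of the bottle cap. I'll go down onto the tin.

{"op": "move_arm", "data": {"plan": [{"tx": 0.4,"ty": -0.25,"tz": 0,"wx": 0,"wy": 0,"wz": 0},{"tx": 0,"ty": 0,"tz": 1.5,"wx": 0,"wy": 0,"wz": 0},{"tx": 0,"ty": 0,"tz": 1.5,"wx": 0,"wy": 0,"wz": 0},{"tx": 0,"ty": 0,"tz": 1.5,"wx": 0,"wy": 0,"wz": 0},{"tx": 0,"ty": 0,"tz": 1.5,"wx": 0,"wy": 0,"wz": 0},{"tx": 0,"ty": 0,"tz": 1.5,"wx": 0,"wy": 0,"wz": 0},{"tx": 0,"ty": 0,"tz": 1.5,"wx": 0,"wy": 0,"wz": 0},{"tx": 0,"ty": 0,"tz": 1.5,"wx": 0,"wy": 0,"wz": 0},{"tx": 0,"ty": 0,"tz": 1.5,"wx": 0,"wy": 0,"wz": 0},{"tx": 0,"ty": 0,"tz": 1.5,"wx": 0,"wy": 0,"wz": 0},{"tx": 0,"ty": 0,"tz": 1.5,"wx": 0,"wy": 0,"wz": 0},{"tx": 0,"ty": 0,"tz": 0.3,"wx": 0,"wy": 0,"wz": 0}]}}

```text
time_s: 3.23
ee_pos: [540.3, 269.4, 78.8]
ee_rot: [-179.7, 0.0, 100.6]
force: [-0.9, -0.0, 0.5]
gripper_width: 91.2
gripper_force: 0.0
```

{"op": "move_arm", "data": {"plan": [{"tx": 0,"ty": 0,"tz": 0,"wx": 0,"wy": 0,"wz": 0},{"tx": 0,"ty": 0,"tz": 0,"wx": 0,"wy": 0,"wz": 0},{"tx": 0,"ty": 0,"tz": 0,"wx": 0,"wy": 0,"wz": 0},{"tx": 0,"ty": 0,"tz": 0,"wx": 0,"wy": 0,"wz": 0},{"tx": 0,"ty": 0,"tz": 0,"wx": 0,"wy": 0,"wz": 0},{"tx": 0,"ty": 0,"tz": 0,"wx": 0,"wy": 0,"wz": 0},{"tx": 0,"ty": 0,"tz": 0,"wx": 0,"wy": 0,"wz": 0},{"tx": 0,"ty": 0,"tz": 0,"wx": 0,"wy": 0,"wz": 0}], "gripper": 5.5, "force": 20}}

```text
time_s: 3.9
ee_pos: [545.7, 269.4, 83.0]
ee_rot: [179.6, -0.1, 100.4]
force: [4.2, 1.1, 6.3]
gripper_width: 64.9
gripper_force: 20.0
```

```bash
python3 -c "
from h import *
need([466,7,280],[180,0,100.5])"
```

```text
t 3.9 q [25.2 27.2 95.8 -0.  56.7 14.8] p [545.7 269.4  83. ] rot [ 1.796e+02 -1.000e-01  1.004e+02] F [4.2 1.1 6.3] w 64.9
shift cm (now axes) [-24.33 -12.46 -19.82] (target axes) [-24.35 -12.61 -19.7 ] rotvec [ 0.006 -0.002 -0.002]
```

{"op": "move_arm", "data": {"plan": [{"tx": 0,"ty": 0,"tz": -0.8,"wx": 0,"wy": 0,"wz": 0},{"tx": 0,"ty": 0,"tz": -1.3,"wx": 0,"wy": 0,"wz": 0},{"tx": 0,"ty": 0,"tz": -1.8,"wx": 0,"wy": 0,"wz": 0},{"tx": 0,"ty": 0,"tz": -1.9,"wx": 0,"wy": 0,"wz": 0},{"tx": 0,"ty": 0,"tz": -1.9,"wx": 0,"wy": 0,"wz": 0},{"tx": 0,"ty": 0,"tz": -1.9,"wx": 0,"wy": 0,"wz": 0},{"tx": 0,"ty": 0,"tz": -1.9,"wx": 0,"wy": 0,"wz": 0},{"tx": 0,"ty": 0,"tz": -1.9,"wx": 0,"wy": 0,"wz": 0},{"tx": 0,"ty": 0,"tz": -1.9,"wx": 0,"wy": 0,"wz": 0},{"tx": 0,"ty": 0,"tz": -1.9,"wx": 0,"wy": 0,"wz": 0},{"tx": 0,"ty": 0,"tz": -1.9,"wx": 0,"wy": 0,"wz": 0},{"tx": 0,"ty": 0,"tz": -1,"wx": 0,"wy": 0,"wz": 0}], "force": 25}}

```text
time_s: 4.9
ee_pos: [542.4, 268.1, 283.2]
ee_rot: [-179.9, -0.0, 100.4]
force: [0.4, -0.2, -1.6]
gripper_width: 64.7
gripper_force: 24.8
```

```bash
python3 -c "
from h import *
need([466,7,280],[180,0,100.5])"
```

```text
t 4.9 q [25.2 19.3 78.3  0.  82.5 14.8] p [542.4 268.1 283.2] rot [-179.9   -0.   100.4] F [ 0.4 -0.2 -1.6] w 64.7
shift cm (now axes) [-24.3  -12.24   0.34] (target axes) [-24.28 -12.27   0.32] rotvec [-0.002 -0.    -0.001]
```

{"op": "move_arm", "data": {"plan": [{"tx": -0.8,"ty": -0.4,"tz": 0,"wx": 0,"wy": 0,"wz": 0},{"tx": -1.5,"ty": -0.8,"tz": 0,"wx": 0,"wy": 0,"wz": 0},{"tx": -2.2,"ty": -1.1,"tz": 0,"wx": 0,"wy": 0,"wz": 0},{"tx": -2.5,"ty": -1.25,"tz": 0,"wx": 0,"wy": 0,"wz": 0},{"tx": -2.5,"ty": -1.25,"tz": 0,"wx": 0,"wy": 0,"wz": 0},{"tx": -2.5,"ty": -1.25,"tz": 0,"wx": 0,"wy": 0,"wz": 0},{"tx": -2.5,"ty": -1.25,"tz": 0,"wx": 0,"wy": 0,"wz": 0},{"tx": -2.5,"ty": -1.25,"tz": 0,"wx": 0,"wy": 0,"wz": 0},{"tx": -2.5,"ty": -1.25,"tz": 0,"wx": 0,"wy": 0,"wz": 0},{"tx": -2.2,"ty": -1.1,"tz": 0,"wx": 0,"wy": 0,"wz": 0},{"tx": -1.6,"ty": -0.8,"tz": 0,"wx": 0,"wy": 0,"wz": 0},{"tx": -1.0,"ty": -0.5,"tz": 0,"wx": 0,"wy": 0,"wz": 0}]}}

```text
time_s: 5.9
ee_pos: [464.7, 5.3, 280.3]
ee_rot: [-179.7, -0.0, 100.3]
force: [0.6, -0.2, -3.0]
gripper_width: 64.6
gripper_force: 24.8
```

{"op": "move_arm", "data": {"plan": [{"tx": 0,"ty": 0,"tz": 0,"wx": 0,"wy": 0,"wz": 0},{"tx": 0,"ty": 0,"tz": 1.7,"wx": 0,"wy": 0,"wz": 0},{"tx": 0,"ty": 0,"tz": 1.7,"wx": 0,"wy": 0,"wz": 0},{"tx": 0,"ty": 0,"tz": 1.7,"wx": 0,"wy": 0,"wz": 0},{"tx": 0,"ty": 0,"tz": 1.7,"wx": 0,"wy": 0,"wz": 0},{"tx": 0,"ty": 0,"tz": 1.7,"wx": 0,"wy": 0,"wz": 0},{"tx": 0,"ty": 0,"tz": 1.7,"wx": 0,"wy": 0,"wz": 0},{"tx": 0,"ty": 0,"tz": 1.7,"wx": 0,"wy": 0,"wz": 0},{"tx": 0,"ty": 0,"tz": 1.7,"wx": 0,"wy": 0,"wz": 0},{"tx": 0,"ty": 0,"tz": 1.7,"wx": 0,"wy": 0,"wz": 0},{"tx": 0,"ty": 0,"tz": 1.0,"wx": 0,"wy": 0,"wz": 0},{"tx": 0,"ty": 0,"tz": 0,"wx": 0,"wy": 0,"wz": 0}]}}

```text
time_s: 6.9
ee_pos: [465.1, 8.4, 116.2]
ee_rot: [-179.6, -0.1, 100.5]
force: [-0.1, -0.1, -2.5]
gripper_width: 65.1
gripper_force: 24.8
```

```bash
python3 -c "
from h import *
need([466,7,85],[180,0,100.5])
g=shot('side','s3.png')
cv2.imwrite('pics/c4.png',cv2.resize(g['color'][100:280,230:430,::-1],None,fx=3,fy=3,interpolation=cv2.INTER_CUBIC))"
```

```text
t 6.9 q [-4.000e-01  1.390e+01  1.116e+02  1.000e-01  5.490e+01 -1.090e+01] p [465.1   8.4 116.2] rot [-1.796e+02 -1.000e-01  1.005e+02] F [-0.1 -0.1 -2.5] w 65.1
shift cm (now axes) [-0.16  0.08  3.12] (target axes) [-0.15  0.06  3.12] rotvec [-0.006 -0.002 -0.001]
```

View pics/c4.png

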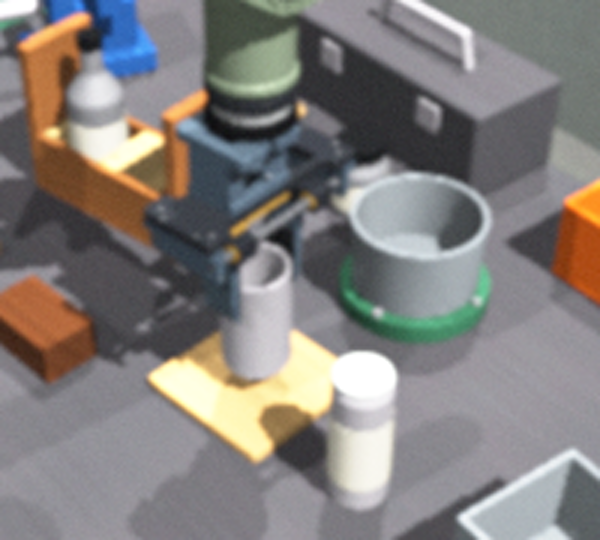

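The tin hangs upright over the middle of the board, with its rim at crop (263,262) and its foot near (257,365). The can and the drum are clear. Now I'll lower it gently.

{"op": "move_arm", "data": {"plan": [{"tx": 0,"ty": 0,"tz": 0.6,"wx": 0,"wy": 0,"wz": 0},{"tx": 0,"ty": 0,"tz": 0.6,"wx": 0,"wy": 0,"wz": 0},{"tx": 0,"ty": 0,"tz": 0.6,"wx": 0,"wy": 0,"wz": 0},{"tx": 0,"ty": 0,"tz": 0.4,"wx": 0,"wy": 0,"wz": 0},{"tx": 0,"ty": 0,"tz": 0.2,"wx": 0,"wy": 0,"wz": 0},{"tx": 0,"ty": 0,"tz": 0.1,"wx": 0,"wy": 0,"wz": 0},{"tx": 0,"ty": 0,"tz": 0,"wx": 0,"wy": 0,"wz": 0},{"tx": 0,"ty": 0,"tz": 0,"wx": 0,"wy": 0,"wz": 0}]}}

```text
time_s: 7.62
ee_pos: [467.5, 7.4, 94.1]
ee_rot: [180.0, 0.0, 100.4]
force: [0.4, -0.2, -2.2]
gripper_width: 64.8
gripper_force: 24.8
```

{"op": "move_arm", "data": {"plan": [{"tx": 0,"ty": 0,"tz": 0.1,"wx": 0,"wy": 0,"wz": 0},{"tx": 0,"ty": 0,"tz": 0.1,"wx": 0,"wy": 0,"wz": 0},{"tx": 0,"ty": 0,"tz": 0,"wx": 0,"wy": 0,"wz": 0}]}}

```text
time_s: 7.87
ee_pos: [467.3, 7.4, 91.9]
ee_rot: [-180.0, -0.0, 100.4]
force: [0.9, -0.4, -2.9]
gripper_width: 64.8
gripper_force: 24.8
```

{"op": "move_arm", "data": {"plan": [{"tx": 0,"ty": 0,"tz": 0.1,"wx": 0,"wy": 0,"wz": 0},{"tx": 0,"ty": 0,"tz": 0.1,"wx": 0,"wy": 0,"wz": 0},{"tx": 0,"ty": 0,"tz": 0,"wx": 0,"wy": 0,"wz": 0}]}}

```text
time_s: 8.12
ee_pos: [467.2, 7.5, 89.7]
ee_rot: [-180.0, -0.0, 100.4]
force: [0.5, 0.2, -1.5]
gripper_width: 65.0
gripper_force: 24.8
```

{"op": "move_arm", "data": {"plan": [{"tx": 0,"ty": 0,"tz": 0.1,"wx": 0,"wy": 0,"wz": 0},{"tx": 0,"ty": 0,"tz": 0.1,"wx": 0,"wy": 0,"wz": 0},{"tx": 0,"ty": 0,"tz": 0,"wx": 0,"wy": 0,"wz": 0}]}}

```text
time_s: 8.37
ee_pos: [467.2, 7.5, 87.7]
ee_rot: [-180.0, -0.0, 100.4]
force: [-1.0, -0.7, -2.3]
gripper_width: 64.7
gripper_force: 24.8
```

{"op": "move_arm", "data": {"plan": [{"tx": 0,"ty": 0,"tz": 0.1,"wx": 0,"wy": 0,"wz": 0},{"tx": 0,"ty": 0,"tz": 0,"wx": 0,"wy": 0,"wz": 0},{"tx": 0,"ty": 0,"tz": 0,"wx": 0,"wy": 0,"wz": 0}]}}

```text
time_s: 8.62
ee_pos: [467.5, 7.4, 87.0]
ee_rot: [180.0, -0.0, 100.4]
force: [0.6, 0.3, -2.5]
gripper_width: 64.9
gripper_force: 24.8
```

```bash
cat > kin.py <<'E'
from h import *
from scipy.optimize import least_squares
def fk(q,P):
    d1,a1,L2,a3,L3,d6,tw=P
    r=np.radians(q)
    Rz=lambda a:Ro.from_euler("z",a);Ry=lambda a:Ro.from_euler("y",a)
    A=Rz(r[0]);p=np.array([0,0,d1])+A.apply([a1,0,0])
    A=A*Ry(r[1]);p=p+A.apply([0,0,L2])
    A=A*Ry(r[2]);p=p+A.apply([a3,0,L3])
    A=A*Rz(r[3])*Ry(r[4]);p=p+A.apply([0,0,d6])
    return p,A*Rz(r[5]+tw)
def data():
    return [json.loads(l) for l in open("log.txt")]
E
python3 - <<'E'
from kin import *
log();D=data()
def res(P):
    o=[]
    for q,p,e in D:
        x,R=fk(q,P);o+=list(x-p)+list(100*(R.inv()*Ro.from_euler("xyz",e,degrees=True)).as_rotvec())
    return np.array(o)
for tw in(0,np.pi/2,np.pi,-np.pi/2):
    s=least_squares(res,[300,50,350,0,350,250,tw]);print(s.cost,s.x.round(2),np.abs(s.fun).max().round(1))
E
```

```text
389.9668006359855 [-529.11  -10.14  621.52   23.47  416.52 -304.04    1.57] 12.0
389.96680063599337 [-529.11  -10.14  621.52   23.47  416.52 -304.04    1.57] 12.0
389.96680063605237 [-529.11  -10.14  621.52   23.47  416.52 -304.04    1.57] 12.0
389.966800635986 [-529.11  -10.14  621.52   23.47  416.52 -304.04   -4.71] 12.0
```

{"op": "move_arm", "data": {"plan": [{"tx": 0,"ty": 0,"tz": 0.1,"wx": 0,"wy": 0,"wz": 0},{"tx": 0,"ty": 0,"tz": 0,"wx": 0,"wy": 0,"wz": 0},{"tx": 0,"ty": 0,"tz": 0,"wx": 0,"wy": 0,"wz": 0}]}}

```text
time_s: 8.87
ee_pos: [467.6, 7.4, 86.8]
ee_rot: [180.0, 0.0, 100.4]
force: [-1.0, -0.9, 5.5]
gripper_width: 64.5
gripper_force: 24.8
```

{"op": "move_arm", "data": {"plan": [{"tx": 0,"ty": 0,"tz": 0.1,"wx": 0,"wy": 0,"wz": 0},{"tx": 0,"ty": 0,"tz": 0,"wx": 0,"wy": 0,"wz": 0},{"tx": 0,"ty": 0,"tz": 0,"wx": 0,"wy": 0,"wz": 0}]}}

```text
time_s: 9.12
ee_pos: [468.2, 7.4, 86.3]
ee_rot: [179.9, 0.0, 100.4]
force: [-1.7, -0.3, 9.3]
gripper_width: 64.8
gripper_force: 24.9
```

{"op": "move_arm", "data": {"plan": [{"tx": 0,"ty": 0,"tz": 0.1,"wx": 0,"wy": 0,"wz": 0},{"tx": 0,"ty": 0,"tz": 0,"wx": 0,"wy": 0,"wz": 0},{"tx": 0,"ty": 0,"tz": 0,"wx": 0,"wy": 0,"wz": 0}]}}

```text
time_s: 9.37
ee_pos: [468.8, 7.5, 85.8]
ee_rot: [179.8, 0.0, 100.4]
force: [-0.9, 0.4, 10.7]
gripper_width: 64.4
gripper_force: 24.9
```

The tin is on the board (contact at TCP z ≈ 86.8). I'll release it and rise straight up.

{"op": "move_arm", "data": {"plan": [{"tx": 0,"ty": 0,"tz": -0.2,"wx": 0,"wy": 0,"wz": 0},{"tx": 0,"ty": 0,"tz": 0,"wx": 0,"wy": 0,"wz": 0},{"tx": 0,"ty": 0,"tz": 0,"wx": 0,"wy": 0,"wz": 0}]}}

```text
time_s: 9.62
ee_pos: [467.5, 7.5, 86.0]
ee_rot: [180.0, -0.0, 100.4]
force: [-0.5, 0.6, 1.9]
gripper_width: 64.5
gripper_force: 24.9
```

{"op": "move_arm", "data": {"plan": [{"tx": 0,"ty": 0,"tz": 0,"wx": 0,"wy": 0,"wz": 0},{"tx": 0,"ty": 0,"tz": 0,"wx": 0,"wy": 0,"wz": 0},{"tx": 0,"ty": 0,"tz": 0,"wx": 0,"wy": 0,"wz": 0},{"tx": 0,"ty": 0,"tz": 0,"wx": 0,"wy": 0,"wz": 0},{"tx": 0,"ty": 0,"tz": 0,"wx": 0,"wy": 0,"wz": 0}], "gripper": 9.12}}

```text
time_s: 10.03
ee_pos: [467.3, 7.4, 85.9]
ee_rot: [-180.0, -0.0, 100.4]
force: [0.1, 0.8, 0.6]
gripper_width: 90.9
gripper_force: 0.0
```

{"op": "move_arm", "data": {"plan": [{"tx": 0,"ty": 0,"tz": -1,"wx": 0,"wy": 0,"wz": 0},{"tx": 0,"ty": 0,"tz": -1.5,"wx": 0,"wy": 0,"wz": 0},{"tx": 0,"ty": 0,"tz": -2,"wx": 0,"wy": 0,"wz": 0},{"tx": 0,"ty": 0,"tz": -2,"wx": 0,"wy": 0,"wz": 0},{"tx": 0,"ty": 0,"tz": -2,"wx": 0,"wy": 0,"wz": 0},{"tx": 0,"ty": 0,"tz": -2,"wx": 0,"wy": 0,"wz": 0},{"tx": 0,"ty": 0,"tz": -2,"wx": 0,"wy": 0,"wz": 0},{"tx": 0,"ty": 0,"tz": -2,"wx": 0,"wy": 0,"wz": 0},{"tx": 0,"ty": 0,"tz": -2,"wx": 0,"wy": 0,"wz": 0},{"tx": 0,"ty": 0,"tz": 0,"wx": 0,"wy": 0,"wz": 0},{"tx": 0,"ty": 0,"tz": 0,"wx": 0,"wy": 0,"wz": 0},{"tx": 0,"ty": 0,"tz": 0,"wx": 0,"wy": 0,"wz": 0}]}}

```text
time_s: 11.03
ee_pos: [466.6, 7.4, 249.9]
ee_rot: [-179.9, -0.0, 100.4]
force: [-0.3, 0.4, -0.1]
gripper_width: 91.1
gripper_force: 0.0
```

```bash
python3 -c "
from h import *
s=log();print(s['qpos'].round(2),s['ee_pos'].round(1),s['ee_rot'].round(1))"
```

```text
[ -0.5    7.21  99.19   0.    73.71 -10.93] [466.6   7.4 249.9] [-179.9   -0.   100.4]
```

{"op": "move_arm", "data": {"plan": [{"tx": 0,"ty": 0,"tz": 0,"wx": -0.1,"wy": 0,"wz": 0},{"tx": 0,"ty": 0,"tz": 0,"wx": -0.1,"wy": 0,"wz": 0},{"tx": 0,"ty": 0,"tz": 0,"wx": -0.1,"wy": 0,"wz": 0},{"tx": 0,"ty": 0,"tz": 0,"wx": -0.1,"wy": 0,"wz": 0},{"tx": 0,"ty": 0,"tz": 0,"wx": 0,"wy": 0,"wz": 0},{"tx": 0,"ty": 0,"tz": 0,"wx": 0,"wy": 0,"wz": 0}]}}

```text
time_s: 11.53
ee_pos: [465.7, 7.3, 249.6]
ee_rot: [157.3, -0.1, 100.4]
force: [-0.4, 0.3, 0.1]
gripper_width: 91.4
gripper_force: 0.0
```

```bash
python3 -c "
from h import *
s=log();print(s['qpos'].round(2),s['ee_pos'].round(1),s['ee_rot'].round(1))"
```

```text
[ -4.71  -4.12 114.86   7.88  47.55 -19.28] [465.7   7.3 249.6] [ 1.573e+02 -1.000e-01  1.004e+02]
```

{"op": "move_arm", "data": {"plan": [{"tx": 0,"ty": 0,"tz": 0,"wx": 0,"wy": 0.1,"wz": 0},{"tx": 0,"ty": 0,"tz": 0,"wx": 0,"wy": 0.1,"wz": 0},{"tx": 0,"ty": 0,"tz": 0,"wx": 0,"wy": 0.1,"wz": 0},{"tx": 0,"ty": 0,"tz": 0,"wx": 0,"wy": 0.1,"wz": 0},{"tx": 0,"ty": 0,"tz": 0,"wx": 0,"wy": 0.1,"wz": 0},{"tx": 0,"ty": 0,"tz": 0,"wx": 0,"wy": 0,"wz": 0},{"tx": 0,"ty": 0,"tz": 0,"wx": 0,"wy": 0,"wz": 0}]}}

```text
time_s: 12.12
ee_pos: [468.6, 5.9, 249.7]
ee_rot: [154.6, -26.0, 112.1]
force: [-0.1, 0.1, -0.4]
gripper_width: 91.4
gripper_force: 0.0
```

```bash
python3 - <<'E'
from kin import *
s=log();print(s['qpos'].round(2),s['ee_pos'].round(1),s['ee_rot'].round(1))
D=data()
def res(P):
    o=[]
    for q,p,e in D:
        x,R=fk(q,P);o+=list(x-p)+list(100*(R.inv()*Ro.from_euler("xyz",e,degrees=True)).as_rotvec())
    return np.array(o)
s=least_squares(res,[300,50,350,0,350,250,np.pi/2],loss="soft_l1");print(s.cost,s.x.round(2));print(res(s.x).reshape(-1,6).round(1))
J=s.jac;print(np.sqrt(np.diag(np.linalg.inv(J.T@J))).round(2))
np.save("P.npy",s.x)
E
```

```text
[-25.56   5.68 110.57  38.68  69.16 -57.65] [468.6   5.9 249.7] [154.6 -26.  112.1]
101.47526753592 [ 1.5551e+02 -4.9000e-01  5.8640e+02  1.8550e+01  4.1418e+02  3.5308e+02
  1.5700e+00]
[[  9.1  -7.6  -0.1   0.    0.   -0. ]
 [  1.6 -12.   -0.1   0.    0.   -0. ]
 [  3.5 -11.1   0.1  -0.    0.   -0. ]
 [  1.1 -12.2  -0.3   0.    0.    0. ]
 [ -0.4 -11.5  -0.4   0.   -0.   -0. ]
 [  0.  -11.5  -0.5  -0.    0.    0. ]
 [ -2.1 -11.5  -0.4   0.    0.    0. ]
 [  5.3 -10.2   1.   -0.    0.    0. ]
 [ -1.2  -0.9   2.9  -0.    0.   -0. ]]
[8.51 2.77 7.18 3.17 2.34 2.75 0.  ]
```

```bash
sed -i 's/d1,a1,L2,a3,L3,d6,tw=P/d1,a1,L2,a3,L3,d6,tw,b,b6=P/; s/A.apply(\[a1,0,0\])/A.apply([a1,b,0])/; s/A.apply(\[0,0,d6\])/A.apply([0,b6,d6])/' kin.py
python3 - <<'E'
from kin import *
D=data()
def res(P):
    o=[]
    for q,p,e in D:
        x,R=fk(q,P);o+=list(x-p)+list(100*(R.inv()*Ro.from_euler("xyz",e,degrees=True)).as_rotvec())
    return np.r_[o,(P[7:]-[0,0])*.02]
s=least_squares(res,[155,0,586,18,414,350,np.pi/2,12,0]);print(s.cost,s.x.round(2));print(res(s.x)[:-2].reshape(-1,6).round(1))
np.save("P.npy",s.x)
R=Ro.from_euler("xyz",D[-1][2],degrees=True);print(R.as_matrix().round(2))
E
```

```text
0.026421966630814725 [ 1.4030e+02 -0.0000e+00  5.9180e+02  2.5200e+01  4.1700e+02  3.3566e+02
  1.5700e+00  1.1490e+01  1.0000e-02]
[[ 0. -0. -0.  0.  0. -0.]
 [ 0. -0. -0.  0.  0. -0.]
 [ 0. -0. -0. -0.  0. -0.]
 [ 0. -0. -0.  0.  0.  0.]
 [-0. -0. -0.  0. -0. -0.]
 [-0. -0. -0. -0.  0.  0.]
 [-0. -0. -0.  0.  0.  0.]
 [-0. -0.  0. -0.  0.  0.]
 [ 0. -0.  0. -0.  0. -0.]]
[[-0.34  0.91  0.25]
 [ 0.83  0.17  0.53]
 [ 0.44  0.39 -0.81]]
```

```bash
cat >> kin.py <<'E'
P=np.load("P.npy")
d1,a1,L2,a3,L3,d6,tw,b,b6=P
LO=np.array([-177.97,-48.28,12.27,-77.06,2.81,-146.56]);HI=np.array([177.97,115.42,149.76,257.06,150.46,146.56])
def ik(p,R):
    w=np.array(p)-d6*R.as_matrix()[:,2]
    rho=np.hypot(w[0],w[1])
    if rho<=abs(b):return None
    q1=np.arctan2(w[1],w[0])-np.arcsin(b/rho);r=np.sqrt(rho**2-b**2)-a1;z=w[2]-d1
    Lf=np.hypot(L3,a3);be=np.arctan2(a3,L3);c=(r*r+z*z-L2**2-Lf**2)/(2*L2*Lf)
    if abs(c)>1:return None
    k=np.arccos(c);q3=k-be;q2=np.arctan2(r,z)-np.arctan2(Lf*np.sin(k),L2+Lf*np.cos(k))
    A=Ro.from_euler("z",q1)*Ro.from_euler("y",q2+q3);M=(A.inv()*R*Ro.from_euler("z",-tw)).as_matrix()
    q5=np.arccos(np.clip(M[2,2],-1,1));q4=np.arctan2(M[1,2],M[0,2]);q6=np.arctan2(M[2,1],-M[2,0])
    q=np.degrees([q1,q2,q3,q4,q5,q6])
    if q[3]<-77:q[3]+=360
    return q
def margin(q): return -999 if q is None else min((q-LO).min(),(HI-q).min())
def toolR(phi,e,flip=0):  # tool az phi, down angle e, closing axis horizontal
    ph,e=np.radians([phi,e]);z=np.array([np.cos(ph)*np.cos(e),np.sin(ph)*np.cos(e),-np.sin(e)])
    y=np.array([-np.sin(ph),np.cos(ph),0])*(-1 if flip else 1);return Ro.from_matrix(np.c_[np.cross(y,z),y,z])
E
python3 - <<'E'
from kin import *
D=data();q=D[-1][0];print(ik(D[-1][1],Ro.from_euler("xyz",D[-1][2],degrees=True)).round(1),np.round(q,1))
tin=np.array([467.4,7.4,12])
for e in(10,20,30,40,50):
  for phi in range(-90,91,15):
    for fl in(0,1):
      R=toolR(phi,e,fl);z=R.as_matrix()[:,2]
      q=ik(tin+[0,0,62]+19*z,R)
      if margin(q)>0: print("grasp",e,phi,fl,q.round(0),"wrist",(tin+[0,0,62]-(d6-19)*z).round(0))
E
```

```text
[-25.6   5.7 110.6  38.7  69.2 -57.6] [-25.6   5.7 110.6  38.7  69.2 -57.6]
grasp 10 -90 0 [ 33.  49. 111. -56.  91.  73.] wrist [467. 319. 129.]
grasp 10 -90 1 [  33.   49.  111.  -56.   91. -107.] wrist [467. 319. 129.]
grasp 10 -75 0 [ 37.  47. 121. -66.  85.  79.] wrist [387. 309. 129.]
grasp 10 -75 1 [  37.   47.  121.  -66.   85. -101.] wrist [387. 309. 129.]
grasp 10 45 0 [-43.  49. 144.  94.  81.  77.] wrist [ 247. -213.  129.]
grasp 10 45 1 [ -43.   49.  144.   94.   81. -103.] wrist [ 247. -213.  129.]
grasp 10 60 0 [-42.  47. 133.  78.  80.  90.] wrist [ 311. -263.  129.]
grasp 10 60 1 [-42.  47. 133.  78.  80. -90.] wrist [ 311. -263.  129.]
grasp 10 75 0 [-39.  47. 122.  65.  84. 100.] wrist [ 387. -294.  129.]
grasp 10 75 1 [-39.  47. 122.  65.  84. -80.] wrist [ 387. -294.  129.]
grasp 10 90 0 [-34.  49. 112.  54.  91. 106.] wrist [ 467. -304.  129.]
grasp 10 90 1 [-34.  49. 112.  54.  91. -74.] wrist [ 467. -304.  129.]
grasp 20 -90 0 [ 32.  43. 112. -53.  84.  69.] wrist [467. 305. 182.]
grasp 20 -90 1 [  32.   43.  112.  -53.   84. -111.] wrist [467. 305. 182.]
gras
[... 3907 characters left out ...]
 [-20.  16. 141.  98.  30. 128.] wrist [291. -94. 317.]
grasp 50 30 1 [-20.  16. 141.  98.  30. -52.] wrist [291. -94. 317.]
grasp 50 45 0 [-25.  19. 135.  77.  38. 132.] wrist [ 323. -137.  317.]
grasp 50 45 1 [-25.  19. 135.  77.  38. -48.] wrist [ 323. -137.  317.]
grasp 50 60 0 [-26.  22. 129.  62.  47. 133.] wrist [ 366. -169.  317.]
grasp 50 60 1 [-26.  22. 129.  62.  47. -47.] wrist [ 366. -169.  317.]
grasp 50 75 0 [-26.  25. 122.  50.  55. 131.] wrist [ 415. -189.  317.]
grasp 50 75 1 [-26.  25. 122.  50.  55. -49.] wrist [ 415. -189.  317.]
grasp 50 90 0 [-24.  28. 115.  41.  63. 128.] wrist [ 467. -196.  317.]
grasp 50 90 1 [-24.  28. 115.  41.  63. -52.] wrist [ 467. -196.  317.]
```

```bash
cat > plan.py <<'E'
from kin import *
def box(x,y,z0,z1,n=9):
    g=np.stack(np.meshgrid(np.linspace(-x,x,n),np.linspace(-y,y,n),np.linspace(z0,z1,n)),-1).reshape(-1,3);return g
t=np.linspace(0,2*np.pi,13)
ARM=np.r_[box(38,89,-180,-60),np.array([[50*np.cos(a),50*np.sin(a),z] for a in t for z in np.linspace(-330,-180,8)])]
FING=lambda op:np.r_[box(16,6,-60,19,5)+[0,op/2+7,0],box(16,6,-60,19,5)-[0,op/2+7,0]]
CYL=dict(can=(456,-147,26,135),jar=(720,155,31,85),drum=(667,11,66,100),foot=(667,11,74,22))
cy=np.radians(10.6);CA=Ro.from_euler("z",cy)
BOX=dict(carrier=((536,312.6),45,106,176,cy),block=((369,175),32,50,45,0),bin=((500,-331),70,70,85,0))
def dbox(d): return np.linalg.norm(np.maximum(d,0),axis=1)+np.minimum(d.max(1),0)
def clear(pts,skip=()):
    out={"table":pts[:,2].min()}
    for k,(x,y,r,h) in CYL.items():
        if k not in skip: out[k]=dbox(np.c_[np.hypot(pts[:,0]-x,pts[:,1]-y)-r,pts[:,2]-h]).min()
    for k,(c,hx,hy,h,a) in BOX.items():
        l=Ro.from_euler("z",-a).apply(pts-[c[0],c[1],0]);out[k]=dbox(np.c_[np.abs(l[:,0])-hx,np.abs(l[:,1])-hy,l[:,2]-h]).min()
    k=min(out,key=out.get);return out[k],k
E
python3 - <<'E'
from plan import *
tin=np.array([467.4,7.4,12]);h=68
for e in(15,20,25,30,35,40):
  for phi in list(range(-90,-40,5))+list(range(20,61,5)):
      R=toolR(phi,e);z=R.as_matrix()[:,2];g=tin+[0,0,h]
      q=ik(g+19*z,R);m=margin(q)
      if m<4: continue
      # include 120mm retreat
      c=min(clear(R.apply(np.r_[ARM,FING(91)])+g-s*z) for s in(0,60,120))
      if c[0]>8: print(e,phi,q.round(0),round(m),round(c[0]),c[1])
E
```

```text
15 -70 [ 38.  43. 125. -70.  79.  78.] 7 18 carrier
20 -70 [ 37.  40. 125. -69.  75.  75.] 8 18 carrier
25 -70 [ 35.  36. 125. -67.  71.  71.] 10 18 carrier
25 -65 [ 36.  36. 128. -72.  69.  73.] 5 32 carrier
30 -70 [ 34.  33. 125. -66.  67.  67.] 11 18 carrier
30 -65 [ 35.  32. 128. -70.  65.  69.] 7 32 carrier
35 -70 [ 32.  31. 124. -64.  63.  62.] 14 18 carrier
35 -65 [ 33.  30. 127. -68.  61.  64.] 9 32 carrier
40 -90 [ 27.  32. 113. -46.  71.  58.] 31 12 carrier
40 -85 [ 28.  31. 116. -50.  68.  57.] 27 10 carrier
40 -80 [ 29.  30. 119. -53.  65.  57.] 24 9 carrier
40 -70 [ 30.  28. 124. -61.  60.  58.] 16 19 carrier
40 -65 [ 30.  27. 127. -65.  57.  58.] 12 32 carrier
40 -60 [ 31.  26. 130. -70.  54.  59.] 7 45 carrier
```

```bash
cat > pour.py <<'E'
from plan import *
h=68;E0,PH0=20,-70
mt=toolR(PH0,E0).inv().apply([0,0,1])
tt=np.linspace(0,2*np.pi,25)
def tinpts(mo,op=True):  # tool-frame points of tin about grasp point
    a=np.cross(mt,[0,1,0]);bb=np.cross(mt,a)
    return np.array([32*(np.cos(x)*a+np.sin(x)*bb)+s*mt for x in tt for s in np.linspace(-h,105-h,6)])
TP=tinpts(0)
def lip(R):
    m=R.apply(mt);d=np.array([0,0,-1])-m*(-m[2]);d/=np.linalg.norm(d);return (105-h)*m+28*d,m
def path(phi,e,sg,th,zl,off,flip,drum=np.array([667,11.])):
    Rf=toolR(phi,e,flip)*Ro.from_euler("z",sg*th,degrees=True)
    l,m=lip(Rf) if not flip else lip(Rf)
    u=m[:2]/np.linalg.norm(m[:2]);g=np.r_[drum-off*u-l[:2],zl-l[2]]
    return g,m
E
python3 - <<'E'
from pour import *
res=[]
for phi in range(-120,61,10):
 for e in(-5,0,5,10,15,20):
  for sg in(1,-1):
   for th in(125,140):
    for zl in(115,130):
     g,m=path(phi,e,sg,th,zl,15,0)
     if m[2]>-.45: continue
     ok=True;cm=(999,'');qs=[]
     for t_ in np.linspace(0,th,6):
      R=toolR(phi,e)*Ro.from_euler("z",sg*t_,degrees=True)
      q=ik(g+19*R.as_matrix()[:,2],R)
      if margin(q)<2:
        ok=False;break
      qs.append(q);cm=min(cm,clear(R.apply(np.r_[ARM,FING(64),TP])+g))
     if not ok or abs(qs[-1][3]-qs[0][3])>5 or abs(abs(qs[-1][5]-qs[0][5])-th)>3: continue
     if cm[0]>5: res.append((cm[0],cm[1],phi,e,sg,th,zl,g.round(0),m.round(2),qs[0].round(0),qs[-1].round(0)))
res.sort(key=lambda r:-r[0]);print(len(res))
for r in res[:12]:print(*r)
print([ (r[2],r[3],r[4]) for r in res if r[2]<-20][:20])
E
```

```text
0
[]
```

```bash
python3 - <<'E'
from pour import *
res=[]
from collections import Counter
C=Counter()
F=Ro.from_euler("z",180,degrees=True)
for phi in range(-120,91,10):
 for e in(-5,0,5,10,15,20):
  for sg in(1,-1):
   for th in(120,140):
    for zl in(112,125,140):
     g,m=path(phi,e,sg,th,zl,15,0)
     if m[2]>-.4: C['m']+=1;continue
     for fl in(0,1):
      ok=True;cm=(999,'');qs=[]
      for t_ in np.linspace(0,th,6):
       R=toolR(phi,e)*Ro.from_euler("z",sg*t_,degrees=True)
       Rq=R*F if fl else R
       q=ik(g+19*R.as_matrix()[:,2],Rq)
       if margin(q)<2:
        C['none' if q is None else 'j%d'%(np.argmin(np.minimum(q-LO,HI-q))+1)]+=1;ok=False;break
       qs.append(q);cm=min(cm,clear(R.apply(np.r_[ARM,FING(64),TP])+g))
      if not ok: continue
      if abs(abs(qs[-1][5]-qs[0][5])-th)>3: C['wrap']+=1;continue
      C[cm[1]]+=1
      res.append((round(cm[0]),cm[1],phi,e,sg,th,zl,fl,g.round(0),m.round(2),qs[0].round(0),qs[-1].round(0)))
print(C)
res.sort(key=lambda r:-r[0]);print(len(res))
for r in res[:16]:print(*r)
E
```

```text
Counter({'j6': 1112, 'drum': 1069, 'j4': 416, 'm': 264, 'jar': 19, 'carrier': 15, 'can': 9})
1112
9 drum -120 20 1 140 140 1 [676. -18. 184.] [-0.24  0.79 -0.56] [  15.   55.   58.  -49.  119. -137.] [ 15.  55.  58. -49. 119.   3.]
9 drum -120 20 -1 140 140 0 [638.   4. 184.] [ 0.81  0.19 -0.56] [ 18.  52.  65. -46. 118.  47.] [ 18.  52.  65. -46. 118. -93.]
9 drum -110 20 1 140 140 1 [681. -16. 184.] [-0.37  0.74 -0.56] [  18.   52.   65.  -53.  111. -139.] [ 18.  52.  65. -53. 111.   1.]
9 drum -110 20 -1 140 140 0 [639.  -1. 184.] [ 0.76  0.33 -0.56] [ 20.  49.  72. -50. 110.  45.] [ 20.  49.  72. -50. 110. -95.]
9 drum -100 20 1 140 140 1 [685. -13. 184.] [-0.5   0.66 -0.56] [  20.   49.   73.  -57.  103. -139.] [ 20.  49.  73. -57. 103.   1.]
9 drum -100 20 -1 140 140 0 [642.  -5. 184.] [ 0.69  0.45 -0.56] [ 22.  46.  79. -55. 102.  45.] [ 22.  46.  79. -55. 102. -95.]
9 drum -90 20 1 140 140 1 [689. -10. 184.] [-0.6   0.57 -0.56] [  22.   45.   80.  -61.   95. -139.] [ 22.  45.  80. -61.  95.   1.]
9 drum -90 20 -1 140 140 0 [645. -10. 184.] [ 0.6   0.57 -0.56] [ 23.  43.  87. 
[... 391 characters left out ...]
 -73.   79. -137.] [ 24.  39.  95. -73.  79.   3.]
9 drum -70 20 -1 140 140 0 [653. -16. 184.] [ 0.37  0.74 -0.56] [ 24.  36. 102. -73.  78.  47.] [ 24.  36. 102. -73.  78. -93.]
9 drum -40 20 -1 140 140 0 [669. -19. 184.] [-0.05  0.83 -0.56] [ 20.  28. 121. 254.  58.  58.] [ 20.  28. 121. 254.  58. -82.]
9 drum -30 20 1 140 140 1 [696.  20. 184.] [-0.79 -0.24 -0.56] [  20.   28.  121.  244.   53. -119.] [ 20.  28. 121. 244.  53.  21.]
9 drum -30 20 -1 140 140 0 [674. -18. 184.] [-0.19  0.81 -0.56] [ 16.  26. 126. 238.  52.  65.] [ 16.  26. 126. 238.  52. -75.]
9 drum -20 20 1 140 140 1 [694.  25. 184.] [-0.74 -0.37 -0.56] [  15.   26.  126.  227.   49. -111.] [ 15.  26. 126. 227.  49.  29.]
```

```bash
cat > chk.py <<'E'
from pour import *
from scipy.spatial.transform import Slerp
def seg(p0,R0,p1,R1,n=24,extra=None,skip=()):
    S=Slerp([0,1],Ro.concatenate([R0,R1]));cm=(999,'');mm=999;q0=None;dq=0
    for k in np.linspace(0,1,n+1):
        R=S(k);p=np.array(p0)*(1-k)+np.array(p1)*k;q=ik(p,R);mm=min(mm,margin(q))
        if q is None: print("noIK",k);return
        if q0 is not None: dq=max(dq,np.abs(q-q0).max())
        q0=q;g=p-19*R.as_matrix()[:,2]
        A=np.r_[ARM,FING(91)] if extra is None else np.r_[ARM,FING(64),extra]
        cm=min(cm,clear(R.apply(A)+g,skip))
    print("margin",round(mm,1),"clear",round(cm[0]),cm[1],"maxdq/step",round(dq,1),"q",q0.round(0),"rotvec",(R0.inv()*R1).as_rotvec().round(3),"shift R0",(R0.inv().apply(np.array(p1)-p0)/10).round(2),"shift R1",(R1.inv().apply(np.array(p1)-p0)/10).round(2))
E
python3 - <<'E'
from chk import *
s=env.state();p0=s["ee_pos"];R0=Ro.from_euler("xyz",s["ee_rot"],degrees=True)
R1=toolR(-70,20);z=R1.as_matrix()[:,2];g=np.array([467.4,7.4,80])
print("rpy",R1.as_euler("xyz",degrees=True).round(1))
pm=np.array([400,120,350.]);pre=g+19*z-120*z;gr=g+19*z
seg(p0,R0,pm,R0);seg(pm,R0,pm,R1);seg(pm,R1,pre,R1);seg(pre,R1,gr,R1)
Rd=toolR(-90,90);print("via down");seg(pm,R0,pm,Rd);seg(pm,Rd,pm,R1)
up=gr+[0,0,120];g2=np.array([649,-13,194.]);R2=toolR(-80,20);p2=g2+19*R2.as_matrix()[:,2]
print("carry");seg(gr,R1,up,R1,extra=TP);seg(up,R1,p2,R2,extra=TP);print("p2",p2.round(1),R2.as_euler("xyz",degrees=True).round(1))
E
```

```text
rpy [180.  70. 110.]
margin 38.9 clear 138 can maxdq/step 1.0 q [-12.  -8. 109.  36.  74. -37.] rotvec [0. 0. 0.] shift R0 [16.22 -0.48 -3.82] shift R1 [16.22 -0.48 -3.82]
margin 23.0 clear 173 carrier maxdq/step 5.9 q [ 54.  17. 106. -54. 105.  43.] rotvec [ 0.349 -1.655 -0.334] shift R0 [0. 0. 0.] shift R1 [0. 0. 0.]
margin 21.2 clear 18 carrier maxdq/step 1.0 q [ 49.  37. 118. -56.  84.  67.] rotvec [0. 0. 0.] shift R0 [20.96  2.48 11.24] shift R1 [20.96  2.48 11.24]
margin 8.4 clear 18 carrier maxdq/step 0.6 q [ 37.  40. 125. -69.  75.  75.] rotvec [0. 0. 0.] shift R0 [ 0. -0. 12.] shift R1 [ 0. -0. 12.]
via down
margin 40.1 clear 193 carrier maxdq/step 2.6 q [15.  0. 93.  0. 87. 15.] rotvec [ 0.343 -0.523  0.272] shift R0 [0. 0. 0.] shift R1 [0. 0. 0.]
margin 23.0 clear 173 carrier maxdq/step 2.9 q [ 54.  17. 106. -54. 105.  43.] rotvec [-0.213 -1.209 -0.304] shift R0 [0. 0. 0.] shift R1 [0. 0. 0.]
carry
margin 8.4 clear 12 table maxdq/step 0.7 q [ 37.  26. 121. -65.  82.  58.] rotvec [0. 0. 0.] shift R0 [-11.28   0.    -4.1 ] shift R1 [-11.28   0.    -4.1 ]
margin 10.7 clear 26 drum maxdq/step 1.3 q [ 24.  39.  94. -66.  86.  44.] rotvec [ 0.164 -0.     0.06 ] shift R0 [-2.21 16.06  7.82] shift R1 [-1.21 17.22  5.08]
p2 [652.1 -30.6 187.5] [180.  70. 100.]
```

{"op": "move_arm", "data": {"plan": [{"tx": 2.0,"ty": -0.06,"tz": -0.5,"wx": 0,"wy": 0,"wz": 0},{"tx": 2.0,"ty": -0.06,"tz": -0.5,"wx": 0,"wy": 0,"wz": 0},{"tx": 2.0,"ty": -0.06,"tz": -0.5,"wx": 0,"wy": 0,"wz": 0},{"tx": 2.0,"ty": -0.06,"tz": -0.5,"wx": 0,"wy": 0,"wz": 0},{"tx": 2.0,"ty": -0.06,"tz": -0.5,"wx": 0,"wy": 0,"wz": 0},{"tx": 2.0,"ty": -0.06,"tz": -0.5,"wx": 0,"wy": 0,"wz": 0},{"tx": 2.0,"ty": -0.06,"tz": -0.5,"wx": 0,"wy": 0,"wz": 0},{"tx": 2.0,"ty": -0.06,"tz": -0.5,"wx": 0,"wy": 0,"wz": 0}]}}

```text
time_s: 12.78
ee_pos: [397.3, 120.0, 352.7]
ee_rot: [154.4, -25.9, 112.4]
force: [0.3, 0.0, 0.1]
gripper_width: 91.2
gripper_force: 0.0
```

{"op": "move_arm", "data": {"plan": [{"tx": 0,"ty": 0,"tz": 0,"wx": 0.0145,"wy": -0.069,"wz": -0.0139},{"tx": 0,"ty": 0,"tz": 0,"wx": 0.0145,"wy": -0.069,"wz": -0.0139},{"tx": 0,"ty": 0,"tz": 0,"wx": 0.0145,"wy": -0.069,"wz": -0.0139},{"tx": 0,"ty": 0,"tz": 0,"wx": 0.0145,"wy": -0.069,"wz": -0.0139},{"tx": 0,"ty": 0,"tz": 0,"wx": 0.0145,"wy": -0.069,"wz": -0.0139},{"tx": 0,"ty": 0,"tz": 0,"wx": 0.0145,"wy": -0.069,"wz": -0.0139},{"tx": 0,"ty": 0,"tz": 0,"wx": 0.0145,"wy": -0.069,"wz": -0.0139},{"tx": 0,"ty": 0,"tz": 0,"wx": 0.0145,"wy": -0.069,"wz": -0.0139},{"tx": 0,"ty": 0,"tz": 0,"wx": 0.0145,"wy": -0.069,"wz": -0.0139},{"tx": 0,"ty": 0,"tz": 0,"wx": 0.0145,"wy": -0.069,"wz": -0.0139},{"tx": 0,"ty": 0,"tz": 0,"wx": 0.0145,"wy": -0.069,"wz": -0.0139},{"tx": 0,"ty": 0,"tz": 0,"wx": 0.0145,"wy": -0.069,"wz": -0.0139}]}}

```text
time_s: 13.78
ee_pos: [398.3, 120.1, 353.3]
ee_rot: [164.9, 22.0, 105.1]
force: [0.7, -0.5, -0.4]
gripper_width: 91.2
gripper_force: 0.0
```

{"op": "move_arm", "data": {"plan": [{"tx": 0,"ty": 0,"tz": 0,"wx": 0.0145,"wy": -0.069,"wz": -0.0139},{"tx": 0,"ty": 0,"tz": 0,"wx": 0.0145,"wy": -0.069,"wz": -0.0139},{"tx": 0,"ty": 0,"tz": 0,"wx": 0.0145,"wy": -0.069,"wz": -0.0139},{"tx": 0,"ty": 0,"tz": 0,"wx": 0.0145,"wy": -0.069,"wz": -0.0139},{"tx": 0,"ty": 0,"tz": 0,"wx": 0.0145,"wy": -0.069,"wz": -0.0139},{"tx": 0,"ty": 0,"tz": 0,"wx": 0.0145,"wy": -0.069,"wz": -0.0139},{"tx": 0,"ty": 0,"tz": 0,"wx": 0.0145,"wy": -0.069,"wz": -0.0139},{"tx": 0,"ty": 0,"tz": 0,"wx": 0.0145,"wy": -0.069,"wz": -0.0139},{"tx": 0,"ty": 0,"tz": 0,"wx": 0.0145,"wy": -0.069,"wz": -0.0139},{"tx": 0,"ty": 0,"tz": 0,"wx": 0.0145,"wy": -0.069,"wz": -0.0139},{"tx": 0,"ty": 0,"tz": 0,"wx": 0.0145,"wy": -0.069,"wz": -0.0139},{"tx": 0,"ty": 0,"tz": 0,"wx": 0.0145,"wy": -0.069,"wz": -0.0139}]}}

```text
time_s: 14.78
ee_pos: [398.5, 120.6, 352.2]
ee_rot: [178.4, 70.2, 108.9]
force: [0.5, 0.3, -0.2]
gripper_width: 91.2
gripper_force: 0.0
```

```bash
python3 - <<'E'
from h import *
need([435,96.6,114.5],[180,70,110])
f=shot("top","t5.png")
cv2.imwrite('pics/c5.png',cv2.resize(f['color'][120:270,180:400,::-1],None,fx=3.3,fy=3.3,interpolation=cv2.INTER_CUBIC))
E
```

```text
t 14.78 q [ 54.1  16.3 105.8 -54.4 105.1  43.5] p [398.5 120.6 352.2] rot [178.4  70.2 108.9] F [ 0.5  0.3 -0.2] w 91.2
shift cm (now axes) [21.2   2.37 11.37] (target axes) [21.14  2.61 11.43] rotvec [ 0.009  0.004 -0.007]
```

View pics/c5.png

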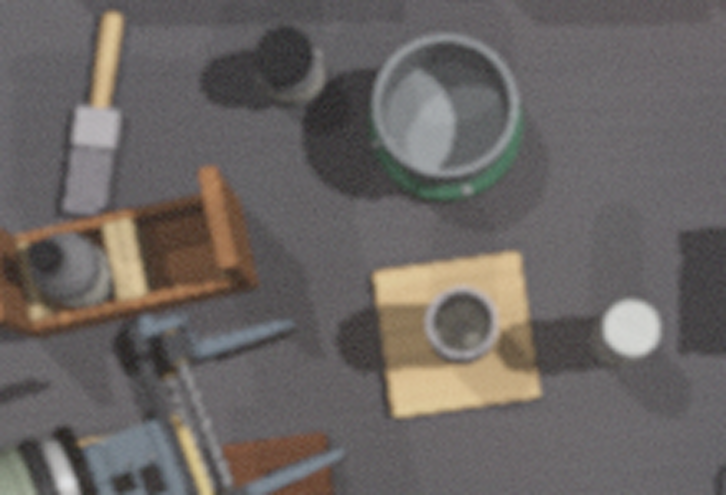

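The tin stands on the board, rim centre at crop (462,323). The carrier cell is empty, the bottle is undisturbed, and the gripper at lower left points towards the tin.

```bash
python3 - <<'E'
from h import *
f=grab_frame("top")
print(onz(f,180+462/3.3,120+323/3.3,117),onz(f,180+446/3.3,120+107/3.3,100))
E
```

```text
[466.4   3.4 117. ] [666.9  12.6 100. ]
```

{"op": "move_arm", "data": {"plan": [{"tx": 1.4,"ty": 0.17,"tz": 0.76,"wx": 0.009,"wy": 0.004,"wz": -0.007},{"tx": 1.9,"ty": 0.22,"tz": 1.0,"wx": 0,"wy": 0,"wz": 0},{"tx": 1.9,"ty": 0.22,"tz": 1.0,"wx": 0,"wy": 0,"wz": 0},{"tx": 1.9,"ty": 0.22,"tz": 1.0,"wx": 0,"wy": 0,"wz": 0},{"tx": 1.9,"ty": 0.22,"tz": 1.0,"wx": 0,"wy": 0,"wz": 0},{"tx": 1.9,"ty": 0.22,"tz": 1.0,"wx": 0,"wy": 0,"wz": 0},{"tx": 1.9,"ty": 0.22,"tz": 1.0,"wx": 0,"wy": 0,"wz": 0},{"tx": 1.9,"ty": 0.22,"tz": 1.0,"wx": 0,"wy": 0,"wz": 0},{"tx": 1.9,"ty": 0.22,"tz": 1.0,"wx": 0,"wy": 0,"wz": 0},{"tx": 1.9,"ty": 0.22,"tz": 1.0,"wx": 0,"wy": 0,"wz": 0},{"tx": 1.9,"ty": 0.22,"tz": 1.0,"wx": 0,"wy": 0,"wz": 0},{"tx": 0.7,"ty": 0.09,"tz": 0.5,"wx": 0,"wy": 0,"wz": 0}]}}

```text
time_s: 15.88
ee_pos: [431.7, 95.3, 112.4]
ee_rot: [-179.2, 69.7, 110.5]
force: [-0.9, -0.7, 0.0]
gripper_width: 91.2
gripper_force: 0.0
```

{"op": "move_arm", "data": {"plan": [{"tx": 0,"ty": 0,"tz": 0,"wx": 0,"wy": 0,"wz": 0},{"tx": 0,"ty": 0,"tz": 0,"wx": 0,"wy": 0,"wz": 0},{"tx": 0,"ty": 0,"tz": 0,"wx": 0,"wy": 0,"wz": 0}]}}

```text
time_s: 16.13
ee_pos: [431.9, 95.6, 115.4]
ee_rot: [-179.5, 69.8, 110.2]
force: [-0.5, 1.3, -0.2]
gripper_width: 91.4
gripper_force: 0.0
```

```bash
python3 - <<'E'
from h import *
z=np.array([.3214,-.883,-.342])
need(np.array([467.4,7.4,80])+19*z,[180,70,110])
E
```

```text
t 16.13 q [ 49.   36.3 117.8 -55.4  83.7  67.3] p [431.9  95.6 115.4] rot [-179.5   69.8  110.2] F [-0.5  1.3 -0.2] w 91.4
shift cm (now axes) [ 0.04  0.38 12.03] (target axes) [ 0.07  0.32 12.04] rotvec [-0.005 -0.003  0.001]
```

{"op": "move_arm", "data": {"plan": [{"tx": 0,"ty": 0.3,"tz": 0.5,"wx": 0,"wy": 0,"wz": 0},{"tx": 0,"ty": 0,"tz": 1.2,"wx": 0,"wy": 0,"wz": 0},{"tx": 0,"ty": 0,"tz": 1.2,"wx": 0,"wy": 0,"wz": 0},{"tx": 0,"ty": 0,"tz": 1.2,"wx": 0,"wy": 0,"wz": 0},{"tx": 0,"ty": 0,"tz": 1.2,"wx": 0,"wy": 0,"wz": 0},{"tx": 0,"ty": 0,"tz": 1.2,"wx": 0,"wy": 0,"wz": 0},{"tx": 0,"ty": 0,"tz": 1.2,"wx": 0,"wy": 0,"wz": 0},{"tx": 0,"ty": 0,"tz": 1.2,"wx": 0,"wy": 0,"wz": 0},{"tx": 0,"ty": 0,"tz": 1.2,"wx": 0,"wy": 0,"wz": 0},{"tx": 0,"ty": 0,"tz": 1.2,"wx": 0,"wy": 0,"wz": 0},{"tx": 0,"ty": 0,"tz": 0.8,"wx": 0,"wy": 0,"wz": 0},{"tx": 0,"ty": 0,"tz": 0,"wx": 0,"wy": 0,"wz": 0}]}}

```text
time_s: 17.13
ee_pos: [472.3, -12.6, 72.3]
ee_rot: [-178.8, 69.9, 110.8]
force: [-0.7, -0.4, 0.7]
gripper_width: 91.1
gripper_force: 0.0
```

{"op": "move_arm", "data": {"plan": [{"tx": 0,"ty": 0,"tz": 0,"wx": 0,"wy": 0,"wz": 0},{"tx": 0,"ty": 0,"tz": 0,"wx": 0,"wy": 0,"wz": 0},{"tx": 0,"ty": 0,"tz": 0,"wx": 0,"wy": 0,"wz": 0}]}}

```text
time_s: 17.38
ee_pos: [472.9, -10.3, 72.9]
ee_rot: [-179.2, 69.9, 110.5]
force: [0.1, 0.2, -0.1]
gripper_width: 90.8
gripper_force: 0.0
```

```bash
python3 - <<'E'
from h import *
z=np.array([.3214,-.883,-.342])
need(np.array([467,6,80])+19*z,[180,70,110])
g=shot("side","s6.png")
cv2.imwrite('pics/c6.png',cv2.resize(g['color'][120:260,250:400,::-1],None,fx=3.5,fy=3.5,interpolation=cv2.INTER_CUBIC))
E
```

```text
t 17.38 q [ 36.6  39.5 124.8 -68.4  75.1  74.2] p [472.9 -10.3  72.9] rot [-179.2   69.9  110.5] F [ 0.1  0.2 -0.1] w 90.8
shift cm (now axes) [-0.08  0.    0.03] (target axes) [-0.08  0.01  0.03] rotvec [-0.005 -0.002  0.003]
```

View pics/c6.png

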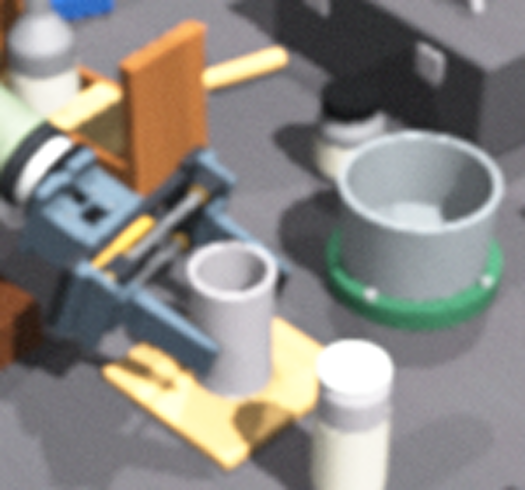

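The open fingers straddle the standing tin (rim at crop (232,270)), clear of the board, carrier and can. I'll close and lift.

{"op": "move_arm", "data": {"plan": [{"tx": 0,"ty": 0,"tz": 0,"wx": 0,"wy": 0,"wz": 0},{"tx": 0,"ty": 0,"tz": 0,"wx": 0,"wy": 0,"wz": 0},{"tx": 0,"ty": 0,"tz": 0,"wx": 0,"wy": 0,"wz": 0},{"tx": 0,"ty": 0,"tz": 0,"wx": 0,"wy": 0,"wz": 0},{"tx": 0,"ty": 0,"tz": 0,"wx": 0,"wy": 0,"wz": 0},{"tx": 0,"ty": 0,"tz": 0,"wx": 0,"wy": 0,"wz": 0},{"tx": 0,"ty": 0,"tz": 0,"wx": 0,"wy": 0,"wz": 0}], "gripper": 5.5, "force": 35}}

```text
time_s: 18.02
ee_pos: [473.5, -10.4, 73.1]
ee_rot: [-179.3, 69.9, 110.5]
force: [3.4, 0.8, 2.0]
gripper_width: 64.4
gripper_force: 35.0
```

{"op": "move_arm", "data": {"plan": [{"tx": -0.38,"ty": 0,"tz": -0.14,"wx": 0,"wy": 0,"wz": 0},{"tx": -0.94,"ty": 0,"tz": -0.34,"wx": 0,"wy": 0,"wz": 0},{"tx": -1.13,"ty": 0,"tz": -0.41,"wx": 0,"wy": 0,"wz": 0},{"tx": -1.13,"ty": 0,"tz": -0.41,"wx": 0,"wy": 0,"wz": 0},{"tx": -1.13,"ty": 0,"tz": -0.41,"wx": 0,"wy": 0,"wz": 0},{"tx": -1.13,"ty": 0,"tz": -0.41,"wx": 0,"wy": 0,"wz": 0},{"tx": -1.13,"ty": 0,"tz": -0.41,"wx": 0,"wy": 0,"wz": 0},{"tx": -1.13,"ty": 0,"tz": -0.41,"wx": 0,"wy": 0,"wz": 0},{"tx": -1.13,"ty": 0,"tz": -0.41,"wx": 0,"wy": 0,"wz": 0},{"tx": -1.13,"ty": 0,"tz": -0.41,"wx": 0,"wy": 0,"wz": 0},{"tx": -0.94,"ty": 0,"tz": -0.34,"wx": 0,"wy": 0,"wz": 0},{"tx": 0,"ty": 0,"tz": 0,"wx": 0,"wy": 0,"wz": 0}]}}

```text
time_s: 19.02
ee_pos: [473.0, -11.1, 194.6]
ee_rot: [-179.5, 69.8, 110.1]
force: [1.1, -0.3, -2.3]
gripper_width: 64.2
gripper_force: 35.0
```

```bash
python3 - <<'E'
from chk import *
s=env.state();p0=s["ee_pos"];R0=Ro.from_euler("xyz",s["ee_rot"],degrees=True);R2=toolR(-80,20)
p2=np.array([649,-13,194.])+19*R2.as_matrix()[:,2]
need(p2,[180,70,100]);seg(p0,R0,p2,R2,extra=TP)
E
```

```text
t 19.02 q [ 36.5  25.8 121.  -65.1  82.   57.9] p [473.  -11.1 194.6] rot [-179.5   69.8  110.1] F [ 1.1 -0.3 -2.3] w 64.2
shift cm (now axes) [-2.09 16.21  7.61] (target axes) [-1.06 17.3   4.96] rotvec [ 0.158 -0.003  0.061]
margin 10.8 clear 26 drum maxdq/step 1.3 q [ 24.  39.  94. -66.  86.  44.] rotvec [ 0.158 -0.003  0.061] shift R0 [-2.09 16.21  7.61] shift R1 [-1.06 17.3   4.96]
```

{"op": "move_arm", "data": {"plan": [{"tx": 0,"ty": 0,"tz": 0,"wx": 0.04,"wy": 0,"wz": 0.015},{"tx": 0,"ty": 0,"tz": 0,"wx": 0.04,"wy": 0,"wz": 0.015},{"tx": 0,"ty": 0,"tz": 0,"wx": 0.04,"wy": 0,"wz": 0.015},{"tx": 0,"ty": 0,"tz": 0,"wx": 0.038,"wy": -0.003,"wz": 0.016},{"tx": 0,"ty": 0.5,"tz": 0.15,"wx": 0,"wy": 0,"wz": 0},{"tx": 0,"ty": 1.2,"tz": 0.35,"wx": 0,"wy": 0,"wz": 0}]}}

```text
time_s: 19.52
ee_pos: [490.5, -12.8, 190.6]
ee_rot: [-179.2, 70.1, 100.8]
force: [-0.3, 0.2, -3.6]
gripper_width: 64.0
gripper_force: 35.0
```

{"op": "move_arm", "data": {"plan": [{"tx": -0.1,"ty": 1.6,"tz": 0.45,"wx": 0,"wy": 0,"wz": 0},{"tx": -0.1,"ty": 1.6,"tz": 0.45,"wx": 0,"wy": 0,"wz": 0},{"tx": -0.1,"ty": 1.6,"tz": 0.45,"wx": 0,"wy": 0,"wz": 0},{"tx": -0.1,"ty": 1.6,"tz": 0.45,"wx": 0,"wy": 0,"wz": 0},{"tx": -0.1,"ty": 1.6,"tz": 0.45,"wx": 0,"wy": 0,"wz": 0},{"tx": -0.1,"ty": 1.6,"tz": 0.45,"wx": 0,"wy": 0,"wz": 0},{"tx": -0.1,"ty": 1.6,"tz": 0.45,"wx": 0,"wy": 0,"wz": 0},{"tx": -0.1,"ty": 1.6,"tz": 0.45,"wx": 0,"wy": 0,"wz": 0},{"tx": -0.1,"ty": 1.6,"tz": 0.45,"wx": 0,"wy": 0,"wz": 0},{"tx": -0.1,"ty": 1.0,"tz": 0.3,"wx": 0,"wy": 0,"wz": 0},{"tx": 0,"ty": 0.2,"tz": 0.1,"wx": 0,"wy": 0,"wz": 0},{"tx": 0,"ty": 0,"tz": 0,"wx": 0,"wy": 0,"wz": 0}]}}

```text
time_s: 20.52
ee_pos: [652.2, -30.4, 184.5]
ee_rot: [-179.4, 70.1, 100.6]
force: [-1.2, -0.2, -2.2]
gripper_width: 64.1
gripper_force: 35.0
```

```bash
python3 - <<'E'
from chk import *
R2=toolR(-80,20);p2=np.array([649,-13,194.])+19*R2.as_matrix()[:,2]
need(p2,[180,70,100])
s=env.state();R0=Ro.from_euler("xyz",s["ee_rot"],degrees=True)
for sg in(-1,):
 for th in(0,40,80,90,100,110,120,130,140):
  R=R0*Ro.from_euler("z",sg*th,degrees=True);g=s["ee_pos"]-19*R.as_matrix()[:,2];l,m=lip(R);c=clear(R.apply(np.r_[ARM,FING(64),TP])+g)
  print(th,m.round(2),"lip",(g+l).round(0),"rel drum",(g+l-[667,12,100]).round(0),round(c[0]),c[1])
E
```

```text
t 20.52 q [ 24.1  38.9  93.9 -66.   86.4  44.4] p [652.2 -30.4 184.5] rot [-179.4   70.1  100.6] F [-1.2 -0.2 -2.2] w 64.1
shift cm (now axes) [-0.29 -0.02 -0.09] (target axes) [-0.29 -0.02 -0.09] rotvec [-0.001  0.002  0.003]
0 [0. 0. 1.] lip [671.   4. 228.] rel drum [  4.  -8. 128.] 23 drum
40 [0.58 0.18 0.79] lip [692.   0. 203.] rel drum [ 25. -12. 103.] 18 drum
80 [0.87 0.42 0.27] lip [688.   6. 174.] rel drum [21. -6. 74.] 26 drum
90 [0.87 0.48 0.11] lip [684.   6. 167.] rel drum [17. -6. 67.] 28 drum
100 [ 0.85  0.53 -0.04] lip [679.   6. 162.] rel drum [12. -6. 62.] 23 drum
110 [ 0.79  0.58 -0.19] lip [674.   5. 156.] rel drum [ 7. -7. 56.] 21 drum
120 [ 0.72  0.62 -0.33] lip [669.   4. 152.] rel drum [ 2. -8. 52.] 24 drum
130 [ 0.62  0.64 -0.45] lip [663.   2. 149.] rel drum [ -4. -10.  49.] 30 drum
140 [ 0.49  0.66 -0.56] lip [658.  -1. 147.] rel drum [ -9. -13.  47.] 36 carrier
```

{"op": "move_arm", "data": {"plan": [{"tx": 0.2,"ty": -0.9,"tz": 0,"wx": 0,"wy": 0,"wz": 0},{"tx": 0.2,"ty": -0.9,"tz": 0,"wx": 0,"wy": 0,"wz": 0},{"tx": 0,"ty": 0,"tz": 0,"wx": 0,"wy": 0,"wz": -0.05},{"tx": 0,"ty": 0,"tz": 0,"wx": 0,"wy": 0,"wz": -0.09},{"tx": 0,"ty": 0,"tz": 0,"wx": 0,"wy": 0,"wz": -0.1},{"tx": 0,"ty": 0,"tz": 0,"wx": 0,"wy": 0,"wz": -0.1},{"tx": 0,"ty": 0,"tz": 0,"wx": 0,"wy": 0,"wz": -0.1},{"tx": 0,"ty": 0,"tz": 0,"wx": 0,"wy": 0,"wz": -0.1},{"tx": 0,"ty": 0,"tz": 0,"wx": 0,"wy": 0,"wz": -0.1},{"tx": 0,"ty": 0,"tz": 0,"wx": 0,"wy": 0,"wz": -0.1},{"tx": 0,"ty": 0,"tz": 0,"wx": 0,"wy": 0,"wz": -0.1},{"tx": 0,"ty": 0,"tz": 0,"wx": 0,"wy": 0,"wz": -0.06}]}}

```text
time_s: 21.52
ee_pos: [632.7, -31.6, 181.5]
ee_rot: [-114.6, 35.3, 175.1]
force: [0.1, -0.8, -2.9]
gripper_width: 64.2
gripper_force: 35.0
```

{"op": "move_arm", "data": {"plan": [{"tx": 0,"ty": 0,"tz": 0,"wx": 0,"wy": 0,"wz": -0.05},{"tx": 0,"ty": 0,"tz": 0,"wx": 0,"wy": 0,"wz": -0.05},{"tx": 0,"ty": 0,"tz": 0,"wx": 0,"wy": 0,"wz": -0.04},{"tx": 0,"ty": 0,"tz": 0,"wx": 0,"wy": 0,"wz": -0.04},{"tx": 0,"ty": 0,"tz": 0,"wx": 0,"wy": 0,"wz": -0.04},{"tx": 0,"ty": 0,"tz": 0,"wx": 0,"wy": 0,"wz": -0.04},{"tx": 0,"ty": 0,"tz": 0,"wx": 0,"wy": 0,"wz": -0.04},{"tx": 0,"ty": 0,"tz": 0,"wx": 0,"wy": 0,"wz": -0.04},{"tx": 0,"ty": 0,"tz": 0,"wx": 0,"wy": 0,"wz": -0.04},{"tx": 0,"ty": 0,"tz": 0,"wx": 0,"wy": 0,"wz": -0.04},{"tx": 0,"ty": 0,"tz": 0,"wx": 0,"wy": 0,"wz": -0.04},{"tx": 0,"ty": 0,"tz": 0,"wx": 0,"wy": 0,"wz": -0.04}]}}

```text
time_s: 22.52
ee_pos: [632.7, -31.6, 181.5]
ee_rot: [-110.1, 8.9, -173.2]
force: [-0.1, 0.2, -2.8]
gripper_width: 63.8
gripper_force: 35.0
```

```bash
python3 - <<'E'
from chk import *
s=env.state();R=Ro.from_euler("xyz",s["ee_rot"],degrees=True);g=s["ee_pos"]-19*R.as_matrix()[:,2];l,m=lip(R);print(s["qpos"].round(1),m.round(2),(g+l-[667,12,100]).round(0),clear(R.apply(np.r_[ARM,FING(64),TP])+g),s["force"].round(1))
E
```

```text
[ 24.8  37.9  96.9 -65.7  86.  -34. ] [0.87 0.43 0.26] [ 1. -7. 71.] (np.float64(26.755273818756795), 'drum') [-0.1  0.2 -2.8]
```

{"op": "move_arm", "data": {"plan": [{"tx": 0,"ty": 0,"tz": 0,"wx": 0,"wy": 0,"wz": -0.025},{"tx": 0,"ty": 0,"tz": 0,"wx": 0,"wy": 0,"wz": -0.025},{"tx": 0,"ty": 0,"tz": 0,"wx": 0,"wy": 0,"wz": -0.025},{"tx": 0,"ty": 0,"tz": 0,"wx": 0,"wy": 0,"wz": -0.025},{"tx": 0,"ty": 0,"tz": 0,"wx": 0,"wy": 0,"wz": -0.025},{"tx": 0,"ty": 0,"tz": 0,"wx": 0,"wy": 0,"wz": -0.025},{"tx": 0,"ty": 0,"tz": 0,"wx": 0,"wy": 0,"wz": -0.025},{"tx": 0,"ty": 0,"tz": 0,"wx": 0,"wy": 0,"wz": -0.025},{"tx": 0,"ty": 0,"tz": 0,"wx": 0,"wy": 0,"wz": -0.025},{"tx": 0,"ty": 0,"tz": 0,"wx": 0,"wy": 0,"wz": -0.025},{"tx": 0,"ty": 0,"tz": 0,"wx": 0,"wy": 0,"wz": -0.025},{"tx": 0,"ty": 0,"tz": 0,"wx": 0,"wy": 0,"wz": -0.025}]}}

```text
time_s: 23.52
ee_pos: [632.7, -31.6, 181.4]
ee_rot: [-110.1, -7.2, -167.4]
force: [-0.8, -0.4, -2.5]
gripper_width: 63.9
gripper_force: 35.0
```

{"op": "move_arm", "data": {"plan": [{"tx": 0,"ty": 0,"tz": 0,"wx": 0,"wy": 0,"wz": -0.02},{"tx": 0,"ty": 0,"tz": 0,"wx": 0,"wy": 0,"wz": -0.02},{"tx": 0,"ty": 0,"tz": 0,"wx": 0,"wy": 0,"wz": -0.02},{"tx": 0,"ty": 0,"tz": 0,"wx": 0,"wy": 0,"wz": -0.02},{"tx": 0,"ty": 0,"tz": 0,"wx": 0,"wy": 0,"wz": -0.02},{"tx": 0,"ty": 0,"tz": 0,"wx": 0,"wy": 0,"wz": -0.02},{"tx": 0,"ty": 0,"tz": 0,"wx": 0,"wy": 0,"wz": -0.02},{"tx": 0,"ty": 0,"tz": 0,"wx": 0,"wy": 0,"wz": -0.02},{"tx": 0,"ty": 0,"tz": 0,"wx": 0,"wy": 0,"wz": -0.02},{"tx": 0,"ty": 0,"tz": 0,"wx": 0,"wy": 0,"wz": -0.02},{"tx": 0,"ty": 0,"tz": 0,"wx": 0,"wy": 0,"wz": -0.02},{"tx": 0,"ty": 0,"tz": 0,"wx": 0,"wy": 0,"wz": -0.02}]}}

```text
time_s: 24.52
ee_pos: [634.5, -31.8, 181.6]
ee_rot: [-111.2, -20.1, -162.4]
force: [-0.2, 0.3, -2.6]
gripper_width: 63.9
gripper_force: 35.0
```

{"op": "move_arm", "data": {"plan": [{"tx": 0,"ty": 0,"tz": 0,"wx": 0,"wy": 0,"wz": -0.04},{"tx": 0,"ty": 0,"tz": 0,"wx": 0,"wy": 0,"wz": -0.04},{"tx": 0,"ty": 0,"tz": 0,"wx": 0,"wy": 0,"wz": -0.04},{"tx": 0,"ty": 0,"tz": 0,"wx": 0,"wy": 0,"wz": -0.04},{"tx": 0,"ty": 0,"tz": 0,"wx": 0,"wy": 0,"wz": -0.04},{"tx": 0,"ty": 0,"tz": 0,"wx": 0,"wy": 0,"wz": -0.04},{"tx": 0,"ty": 0,"tz": 0,"wx": 0,"wy": 0,"wz": -0.04},{"tx": 0,"ty": 0,"tz": 0,"wx": 0,"wy": 0,"wz": -0.04},{"tx": 0,"ty": 0,"tz": 0,"wx": 0,"wy": 0,"wz": -0.04},{"tx": 0,"ty": 0,"tz": 0,"wx": 0,"wy": 0,"wz": -0.04},{"tx": 0,"ty": 0,"tz": 0,"wx": 0,"wy": 0,"wz": -0.04},{"tx": 0,"ty": 0,"tz": 0,"wx": 0,"wy": 0,"wz": -0.04}]}}

```text
time_s: 25.52
ee_pos: [634.6, -31.8, 181.9]
ee_rot: [-118.8, -45.2, -148.7]
force: [0.6, -0.2, -1.3]
gripper_width: 64.3
gripper_force: 35.0
```

{"op": "move_arm", "data": {"plan": [{"tx": 0,"ty": 0,"tz": 0,"wx": 0,"wy": 0,"wz": 0},{"tx": 0,"ty": 0,"tz": 0,"wx": 0,"wy": 0,"wz": 0},{"tx": 0,"ty": 0,"tz": 0,"wx": 0,"wy": 0,"wz": 0},{"tx": 0,"ty": 0,"tz": 0,"wx": 0,"wy": 0,"wz": 0},{"tx": 0,"ty": 0,"tz": 0,"wx": 0,"wy": 0,"wz": 0},{"tx": 0,"ty": 0,"tz": 0,"wx": 0,"wy": 0,"wz": 0}]}}

```text
time_s: 26.02
ee_pos: [634.5, -31.7, 181.5]
ee_rot: [-118.8, -45.0, -148.8]
force: [-0.4, 0.3, -1.6]
gripper_width: 64.2
gripper_force: 35.0
```

```bash
python3 - <<'E'
from chk import *
s=env.state();R=Ro.from_euler("xyz",s["ee_rot"],degrees=True);g=s["ee_pos"]-19*R.as_matrix()[:,2];l,m=lip(R);print(s["qpos"].round(1),m.round(2),(g+l-[667,12,100]).round(0),clear(R.apply(np.r_[ARM,FING(64),TP])+g),s["force"].round(1))
a=shot("top","t7.png")["color"][100:220,250:390];b=shot("side","s7.png")["color"][120:240,300:440]
cv2.imwrite('pics/c7.png',cv2.resize(np.hstack([a,b])[:,:,::-1],None,fx=2.8,fy=2.8,interpolation=cv2.INTER_CUBIC))
E
```

```text
[ 24.7  38.   96.7 -65.8  86.  -92.4] [ 0.51  0.66 -0.55] [-26. -14.  44.] (np.float64(33.32389329658301), 'carrier') [-0.4  0.3 -1.6]
```

View pics/c7.png

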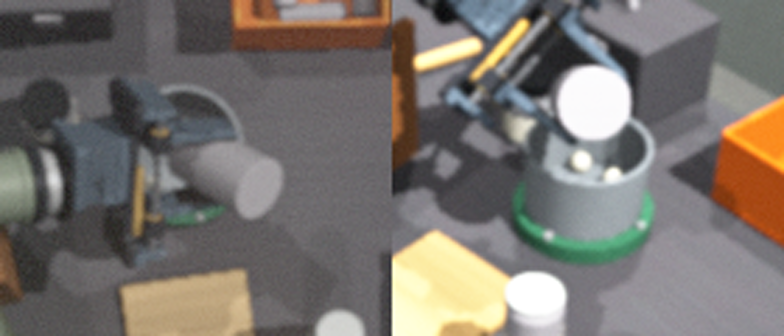

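The tin is tipped mouth-down over the drum, and white balls lie inside the drum at (580,160) and (612,175). The bench shows none, and the wrist load has fallen to the tin's own weight. I'll roll it back upright.

{"op": "move_arm", "data": {"plan": [{"tx": 0,"ty": 0,"tz": 0,"wx": 0,"wy": 0,"wz": 0.05},{"tx": 0,"ty": 0,"tz": 0,"wx": 0,"wy": 0,"wz": 0.1},{"tx": 0,"ty": 0,"tz": 0,"wx": 0,"wy": 0,"wz": 0.1},{"tx": 0,"ty": 0,"tz": 0,"wx": 0,"wy": 0,"wz": 0.1},{"tx": 0,"ty": 0,"tz": 0,"wx": 0,"wy": 0,"wz": 0.1},{"tx": 0,"ty": 0,"tz": 0,"wx": 0,"wy": 0,"wz": 0.1},{"tx": 0,"ty": 0,"tz": 0,"wx": 0,"wy": 0,"wz": 0.1},{"tx": 0,"ty": 0,"tz": 0,"wx": 0,"wy": 0,"wz": 0.1},{"tx": 0,"ty": 0,"tz": 0,"wx": 0,"wy": 0,"wz": 0.1},{"tx": 0,"ty": 0,"tz": 0,"wx": 0,"wy": 0,"wz": 0.1},{"tx": 0,"ty": 0,"tz": 0,"wx": 0,"wy": 0,"wz": 0.1},{"tx": 0,"ty": 0,"tz": 0,"wx": 0,"wy": 0,"wz": 0.1}]}}

```text
time_s: 27.12
ee_pos: [634.5, -31.7, 181.5]
ee_rot: [-110.8, 16.3, -176.1]
force: [0.9, 0.6, -0.7]
gripper_width: 64.6
gripper_force: 35.0
```

{"op": "move_arm", "data": {"plan": [{"tx": 0,"ty": 0,"tz": 0,"wx": 0,"wy": 0,"wz": 0.1},{"tx": 0,"ty": 0,"tz": 0,"wx": 0,"wy": 0,"wz": 0.1},{"tx": 0,"ty": 0,"tz": 0,"wx": 0,"wy": 0,"wz": 0.1},{"tx": 0,"ty": 0,"tz": 0,"wx": 0,"wy": 0,"wz": 0.1},{"tx": 0,"ty": 0,"tz": 0,"wx": 0,"wy": 0,"wz": 0.1},{"tx": 0,"ty": 0,"tz": 0,"wx": 0,"wy": 0,"wz": 0.1},{"tx": 0,"ty": 0,"tz": 0,"wx": 0,"wy": 0,"wz": 0.1},{"tx": 0,"ty": 0,"tz": 0,"wx": 0,"wy": 0,"wz": 0.1},{"tx": 0,"ty": 0,"tz": 0,"wx": 0,"wy": 0,"wz": 0.1},{"tx": 0,"ty": 0,"tz": 0,"wx": 0,"wy": 0,"wz": 0.1},{"tx": 0,"ty": 0,"tz": 0,"wx": 0,"wy": 0,"wz": 0.1},{"tx": 0,"ty": 0,"tz": 0,"wx": 0,"wy": 0,"wz": 0.1}]}}

```text
time_s: 28.12
ee_pos: [634.4, -31.7, 181.5]
ee_rot: [-169.4, 69.8, 111.3]
force: [0.1, -0.4, -1.2]
gripper_width: 64.4
gripper_force: 35.0
```

```bash
python3 - <<'E'
from chk import *
s=env.state();p0=s["ee_pos"];R0=Ro.from_euler("xyz",s["ee_rot"],degrees=True);R1=Ro.from_euler("xyz",[-179.3,69.9,110.5],degrees=True)
z=R1.as_matrix()[:,2];pu=np.array([473.4,-10.4,194.])
need(pu,[-179.3,69.9,110.5]);seg(p0,R0,pu,R1,extra=TP);print("to pour yaw",(R0.inv()*Ro.from_euler("xyz",[-179.4,70.1,100.6],degrees=True)).as_rotvec().round(3))
E
```

```text
t 28.12 q [ 24.7  38.   96.7 -65.8  86.   42.5] p [634.4 -31.7 181.5] rot [-169.4   69.8  111.3] F [ 0.1 -0.4 -1.2] w 64.4
shift cm (now axes) [  1.53 -15.42  -5.03] (target axes) [  1.45 -14.43  -7.43] rotvec [-0.16  -0.002  0.005]
margin 11.0 clear 18 drum maxdq/step 1.2 q [ 37.  26. 121. -65.  82.  58.] rotvec [-0.16  -0.002  0.005] shift R0 [  1.53 -15.42  -5.03] shift R1 [  1.45 -14.43  -7.43]
to pour yaw [0.001 0.    0.064]
```

{"op": "move_arm", "data": {"plan": [{"tx": 0.1,"ty": -1.0,"tz": -0.33,"wx": 0,"wy": 0,"wz": 0},{"tx": 0.16,"ty": -1.6,"tz": -0.52,"wx": 0,"wy": 0,"wz": 0},{"tx": 0.16,"ty": -1.6,"tz": -0.52,"wx": 0,"wy": 0,"wz": 0},{"tx": 0.16,"ty": -1.6,"tz": -0.52,"wx": 0,"wy": 0,"wz": 0},{"tx": 0.16,"ty": -1.6,"tz": -0.52,"wx": 0,"wy": 0,"wz": 0},{"tx": 0.16,"ty": -1.6,"tz": -0.52,"wx": 0,"wy": 0,"wz": 0},{"tx": 0.16,"ty": -1.6,"tz": -0.52,"wx": 0,"wy": 0,"wz": 0},{"tx": 0.16,"ty": -1.6,"tz": -0.52,"wx": 0,"wy": 0,"wz": 0},{"tx": 0.16,"ty": -1.6,"tz": -0.52,"wx": 0,"wy": 0,"wz": 0},{"tx": 0.15,"ty": -1.62,"tz": -0.54,"wx": 0,"wy": 0,"wz": 0}]}}

```text
time_s: 28.95
ee_pos: [472.0, -10.8, 195.1]
ee_rot: [-168.3, 69.7, 112.5]
force: [0.7, 0.3, -0.5]
gripper_width: 64.3
gripper_force: 35.0
```

{"op": "move_arm", "data": {"plan": [{"tx": 0,"ty": 0,"tz": 0,"wx": -0.04,"wy": 0,"wz": 0.001},{"tx": 0,"ty": 0,"tz": 0,"wx": -0.04,"wy": 0,"wz": 0.001},{"tx": 0,"ty": 0,"tz": 0,"wx": -0.04,"wy": 0,"wz": 0.001},{"tx": 0,"ty": 0,"tz": 0,"wx": -0.04,"wy": -0.002,"wz": 0.002},{"tx": 0,"ty": 0,"tz": 0,"wx": 0,"wy": 0,"wz": 0},{"tx": 0,"ty": 0,"tz": 0,"wx": 0,"wy": 0,"wz": 0},{"tx": 0,"ty": 0,"tz": 0,"wx": 0,"wy": 0,"wz": 0}]}}

```text
time_s: 29.53
ee_pos: [473.6, -10.5, 194.9]
ee_rot: [-178.5, 69.8, 111.3]
force: [1.0, -0.5, -2.0]
gripper_width: 63.8
gripper_force: 35.0
```

```bash
python3 - <<'E'
from h import *
need([473.4,-10.4,80],[-179.3,69.9,110.5])
a=shot("top","t8.png")["color"][100:240,250:390];b=shot("side","s8.png")["color"][120:260,280:420]
cv2.imwrite('pics/c8.png',cv2.resize(np.hstack([a,b])[:,:,::-1],None,fx=2.8,fy=2.8,interpolation=cv2.INTER_CUBIC))
E
```

```text
t 29.53 q [ 36.5  25.8 120.9 -65.2  82.   57.4] p [473.6 -10.5 194.9] rot [-178.5   69.8  111.3] F [ 1.  -0.5 -2. ] w 63.8
shift cm (now axes) [10.79  0.08  3.95] (target axes) [10.8   0.03  3.94] rotvec [-0.    -0.001  0.005]
```

View pics/c8.png

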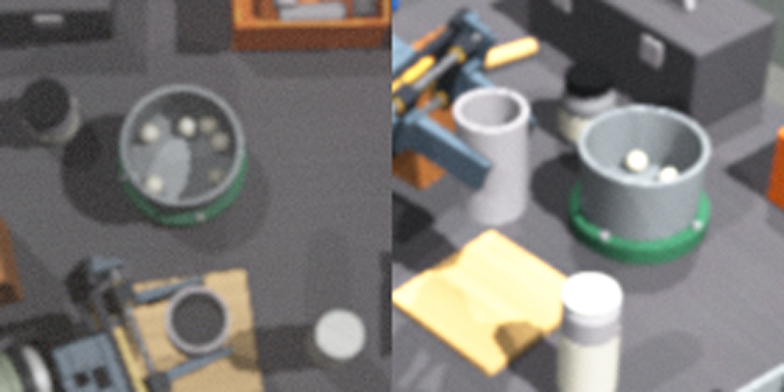

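All six balls are in the drum, at crop (150,132), (187,126), (207,125), (219,142), (214,176) and (153,184). The tin looks empty and upright over the board. I'll set it down.

{"op": "move_arm", "data": {"plan": [{"tx": 0.5,"ty": 0,"tz": 0.18,"wx": 0,"wy": 0,"wz": 0.005},{"tx": 1.05,"ty": 0,"tz": 0.38,"wx": 0,"wy": 0,"wz": 0},{"tx": 1.05,"ty": 0,"tz": 0.38,"wx": 0,"wy": 0,"wz": 0},{"tx": 1.05,"ty": 0,"tz": 0.38,"wx": 0,"wy": 0,"wz": 0},{"tx": 1.05,"ty": 0,"tz": 0.38,"wx": 0,"wy": 0,"wz": 0},{"tx": 1.05,"ty": 0,"tz": 0.38,"wx": 0,"wy": 0,"wz": 0},{"tx": 1.05,"ty": 0,"tz": 0.38,"wx": 0,"wy": 0,"wz": 0},{"tx": 1.05,"ty": 0,"tz": 0.38,"wx": 0,"wy": 0,"wz": 0},{"tx": 1.05,"ty": 0,"tz": 0.38,"wx": 0,"wy": 0,"wz": 0},{"tx": 0.8,"ty": 0,"tz": 0.29,"wx": 0,"wy": 0,"wz": 0},{"tx": 0.5,"ty": 0,"tz": 0.18,"wx": 0,"wy": 0,"wz": 0},{"tx": 0.3,"ty": 0,"tz": 0.11,"wx": 0,"wy": 0,"wz": 0}]}}

```text
time_s: 30.63
ee_pos: [473.0, -10.3, 82.2]
ee_rot: [-179.2, 69.9, 110.6]
force: [0.4, -0.2, -1.8]
gripper_width: 64.3
gripper_force: 35.0
```

{"op": "move_arm", "data": {"plan": [{"tx": 0.19,"ty": 0,"tz": 0.07,"wx": 0,"wy": 0,"wz": 0},{"tx": 0.1,"ty": 0,"tz": 0.03,"wx": 0,"wy": 0,"wz": 0},{"tx": 0,"ty": 0,"tz": 0,"wx": 0,"wy": 0,"wz": 0},{"tx": 0,"ty": 0,"tz": 0,"wx": 0,"wy": 0,"wz": 0},{"tx": 0,"ty": 0,"tz": 0,"wx": 0,"wy": 0,"wz": 0}]}}

```text
time_s: 31.05
ee_pos: [472.9, -10.2, 80.3]
ee_rot: [-179.5, 69.8, 110.3]
force: [0.7, -0.3, -1.4]
gripper_width: 63.9
gripper_force: 35.0
```

{"op": "move_arm", "data": {"plan": [{"tx": 0.19,"ty": 0,"tz": 0.07,"wx": 0,"wy": 0,"wz": 0},{"tx": 0.19,"ty": 0,"tz": 0.07,"wx": 0,"wy": 0,"wz": 0},{"tx": 0.09,"ty": 0,"tz": 0.03,"wx": 0,"wy": 0,"wz": 0},{"tx": 0,"ty": 0,"tz": 0,"wx": 0,"wy": 0,"wz": 0},{"tx": 0,"ty": 0,"tz": 0,"wx": 0,"wy": 0,"wz": 0}]}}

```text
time_s: 31.47
ee_pos: [472.8, -10.3, 74.9]
ee_rot: [-179.3, 69.8, 110.5]
force: [0.2, 0.6, -0.9]
gripper_width: 63.9
gripper_force: 35.0
```

{"op": "move_arm", "data": {"plan": [{"tx": 0.1,"ty": 0,"tz": 0.03,"wx": 0,"wy": 0,"wz": 0},{"tx": 0,"ty": 0,"tz": 0,"wx": 0,"wy": 0,"wz": 0},{"tx": 0,"ty": 0,"tz": 0,"wx": 0,"wy": 0,"wz": 0}]}}

```text
time_s: 31.72
ee_pos: [472.8, -10.2, 73.9]
ee_rot: [-179.4, 69.8, 110.4]
force: [0.0, 0.1, -1.9]
gripper_width: 64.1
gripper_force: 35.0
```

{"op": "move_arm", "data": {"plan": [{"tx": 0.1,"ty": 0,"tz": 0.03,"wx": 0,"wy": 0,"wz": 0},{"tx": 0,"ty": 0,"tz": 0,"wx": 0,"wy": 0,"wz": 0},{"tx": 0,"ty": 0,"tz": 0,"wx": 0,"wy": 0,"wz": 0}]}}

```text
time_s: 31.97
ee_pos: [472.8, -10.2, 73.1]
ee_rot: [-179.4, 69.9, 110.4]
force: [-0.5, -0.7, 1.5]
gripper_width: 63.8
gripper_force: 35.0
```

{"op": "move_arm", "data": {"plan": [{"tx": 0.05,"ty": 0,"tz": 0.02,"wx": 0,"wy": 0,"wz": 0},{"tx": 0,"ty": 0,"tz": 0,"wx": 0,"wy": 0,"wz": 0}]}}

```text
time_s: 32.13
ee_pos: [472.9, -10.2, 73.1]
ee_rot: [-179.4, 69.9, 110.4]
force: [0.3, 2.2, 3.5]
gripper_width: 64.4
gripper_force: 35.0
```

{"op": "move_arm", "data": {"plan": [{"tx": 0,"ty": 0,"tz": 0,"wx": 0,"wy": 0,"wz": 0},{"tx": 0,"ty": 0,"tz": 0,"wx": 0,"wy": 0,"wz": 0},{"tx": 0,"ty": 0,"tz": 0,"wx": 0,"wy": 0,"wz": 0},{"tx": 0,"ty": 0,"tz": 0,"wx": 0,"wy": 0,"wz": 0},{"tx": 0,"ty": 0,"tz": 0,"wx": 0,"wy": 0,"wz": 0},{"tx": 0,"ty": 0,"tz": 0,"wx": 0,"wy": 0,"wz": 0}], "gripper": 9.12}}

```text
time_s: 32.63
ee_pos: [472.7, -10.2, 72.3]
ee_rot: [-179.4, 69.8, 110.4]
force: [-0.5, 0.3, 0.0]
gripper_width: 91.3
gripper_force: 0.0
```

{"op": "move_arm", "data": {"plan": [{"tx": 0,"ty": 0,"tz": -0.6,"wx": 0,"wy": 0,"wz": 0},{"tx": 0,"ty": 0,"tz": -1.2,"wx": 0,"wy": 0,"wz": 0},{"tx": 0,"ty": 0,"tz": -1.2,"wx": 0,"wy": 0,"wz": 0},{"tx": 0,"ty": 0,"tz": -1.2,"wx": 0,"wy": 0,"wz": 0},{"tx": 0,"ty": 0,"tz": -1.2,"wx": 0,"wy": 0,"wz": 0},{"tx": 0,"ty": 0,"tz": -1.2,"wx": 0,"wy": 0,"wz": 0},{"tx": 0,"ty": 0,"tz": -1.2,"wx": 0,"wy": 0,"wz": 0},{"tx": 0,"ty": 0,"tz": -1.2,"wx": 0,"wy": 0,"wz": 0},{"tx": 0,"ty": 0,"tz": -1.2,"wx": 0,"wy": 0,"wz": 0},{"tx": 0,"ty": 0,"tz": -1.2,"wx": 0,"wy": 0,"wz": 0},{"tx": 0,"ty": 0,"tz": -0.6,"wx": 0,"wy": 0,"wz": 0},{"tx": 0,"ty": 0,"tz": 0,"wx": 0,"wy": 0,"wz": 0}]}}

```text
time_s: 33.63
ee_pos: [434.8, 97.4, 114.0]
ee_rot: [-179.6, 69.8, 110.3]
force: [-0.2, -0.0, 0.2]
gripper_width: 91.6
gripper_force: 0.0
```

{"op": "move_arm", "data": {"plan": [{"tx": -1.5,"ty": 0,"tz": -0.8,"wx": 0,"wy": 0,"wz": 0},{"tx": -1.5,"ty": 0,"tz": -0.8,"wx": 0,"wy": 0,"wz": 0},{"tx": -1.5,"ty": 0,"tz": -0.8,"wx": 0,"wy": 0,"wz": 0},{"tx": -1.5,"ty": 0,"tz": -0.8,"wx": 0,"wy": 0,"wz": 0},{"tx": -1.5,"ty": 0,"tz": -0.8,"wx": 0,"wy": 0,"wz": 0},{"tx": -1.5,"ty": 0,"tz": -0.8,"wx": 0,"wy": 0,"wz": 0},{"tx": 0,"ty": 0,"tz": 0,"wx": 0,"wy": 0,"wz": 0},{"tx": 0,"ty": 0,"tz": 0,"wx": 0,"wy": 0,"wz": 0},{"tx": 0,"ty": 0,"tz": 0,"wx": 0,"wy": 0,"wz": 0}]}}

```text
time_s: 34.38
ee_pos: [430.0, 108.7, 214.0]
ee_rot: [-179.2, 69.8, 110.6]
force: [-0.1, 0.4, -0.0]
gripper_width: 91.1
gripper_force: 0.0
```

```bash
python3 - <<'E'
from h import *
a=shot("top","t9.png")["color"][100:260,160:400];b=shot("side","s9.png")["color"][100:260,230:420]
cv2.imwrite('pics/c9.png',cv2.resize(np.hstack([a,b])[:,:,::-1],None,fx=1.85,fy=1.85,interpolation=cv2.INTER_CUBIC))
E
```

```text
(no output)
```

View pics/c9.png

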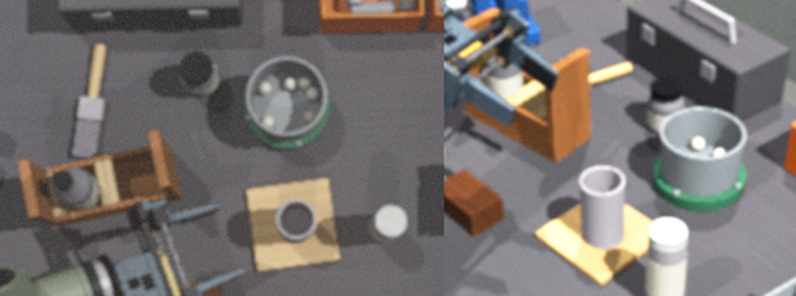

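The empty tin stands upright on the board at (296,220). The balls are in the drum near (287,97), nothing else has moved, and the gripper is clear. I'm handing the job in.

```bash
python3 -c "
from workcell import env
print(env.job_done())"
```

```text
the job is handed in; nothing more can be done
None
```

The job is handed in: all six balls are in the drum, the empty tin stands upright on the small board, and the last pictures show nothing else moved (about 34 s of the 69 s used; no verdict was returned).

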